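# Turn the sample cassettes under the shade shelf and close its windows

## Task

The samples in the cassettes under the low white shelf have had their time white side up: turn every cassette over so that its blue face is up, lying flat in a marked bay with its handle still towards you, without taking the samples out from under the shelf, as they must stay in its shade. When all are turned, close the two viewing windows on top of the shelf: lower a red cover plate over the central shaft and the pin of each, until it lies flush on the shelf. Leave the other things on the worktop where they are.

Things in the scene. Friction and masses are not known exactly. Their poses are not given: they have to be found in the camera images.
- stand: fixed stand: aluminium bed, white low shelf above it. Origin on the worktop under its middle; x away from the robot, y left, z up. In mm: bed top 55 high, x -110 to 85; shelf underside 175 (120 headroom), top 193, x -75 (front edge) to 85; both y -245 to 245. 14 mm posts at y +-235 under the shelf; stop bar 10 high on the bed at x 73 to 83. Worktop in front of the bed is free
- bay_left (a point): centre of the left bay (yellow outline 114 x 104 mm, no walls) on the bed's top surface, 55 mm behind the shelf's front edge; bays are 150 mm apart; axes as the stand's
- bay_mid (a point): centre of the middle bay (yellow outline 114 x 104 mm, no walls) on the bed's top surface, 55 mm behind the shelf's front edge; bays are 150 mm apart; axes as the stand's
- bay_right (a point): centre of the right bay (yellow outline 114 x 104 mm, no walls) on the bed's top surface, 55 mm behind the shelf's front edge; bays are 150 mm apart; axes as the stand's
- cassette_a_handle (a point): middle of the cassette's black handle, in front of the shelf by about 75 mm: octagonal bar, 26 mm across flats, 60 mm long along the cassette's x. Flats face up, down, sideways and at 45 degrees between: grip it from above or leant 45 degrees to either side; it rolls with the gripper. White stripe on the white face's side, blue on the blue's. Axes as the cassette's. None if absent
- cassette_a: centre of the cassette's dark box, 100 (x) x 90 (y) x 26 mm (z); handle middle at x = -130 mm on its axis, joined by a 14 mm neck. z points out of the white face (up at the start); the opposite face is blue. Rests on either face (axis 13 mm over the bed) or on a long edge (axis 45 mm over the bed). 0.2 kg, centre of mass about 20 mm ahead (-x) of this point. None if absent
- cassette_b_handle (a point): middle of the cassette's black handle, in front of the shelf by about 75 mm: octagonal bar, 26 mm across flats, 60 mm long along the cassette's x. Flats face up, down, sideways and at 45 degrees between: grip it from above or leant 45 degrees to either side; it rolls with the gripper. White stripe on the white face's side, blue on the blue's. Axes as the cassette's. None if absent
- cassette_b: centre of the cassette's dark box, 100 (x) x 90 (y) x 26 mm (z); handle middle at x = -130 mm on its axis, joined by a 14 mm neck. z points out of the white face (up at the start); the opposite face is blue. Rests on either face (axis 13 mm over the bed) or on a long edge (axis 45 mm over the bed). 0.2 kg, centre of mass about 20 mm ahead (-x) of this point. None if absent
- cassette_c_handle (a point): middle of the cassette's black handle, in front of the shelf by about 75 mm: octagonal bar, 26 mm across flats, 60 mm long along the cassette's x. Flats face up, down, sideways and at 45 degrees between: grip it from above or leant 45 degrees to either side; it rolls with the gripper. White stripe on the white face's side, blue on the blue's. Axes as the cassette's. None if absent
- cassette_c: centre of the cassette's dark box, 100 (x) x 90 (y) x 26 mm (z); handle middle at x = -130 mm on its axis, joined by a 14 mm neck. z points out of the white face (up at the start); the opposite face is blue. Rests on either face (axis 13 mm over the bed) or on a long edge (axis 45 mm over the bed). 0.2 kg, centre of mass about 20 mm ahead (-x) of this point. None if absent
- cover_1_hub (a point): middle of a cover's black hub, 28 mm over the plate's underside; hub 44 x 44 mm square, faces along the cover's x and y, from 8 to 48 mm above the underside; grip it from above. The cover is a red plate 110 (x) x 150 (y) x 8 mm, 0.25 kg, flat on the worktop at the left. A 22 mm hole runs through plate and hub; a 12 mm hole lies 50 mm towards +y
- cover_1: the cover plate; origin at the centre of its underside, on the hub's axis, axes as the hub's; the two covers are alike, either fits either window
- cover_1_pin_hole (a point): this cover's 12 mm pin hole at the underside, 50 mm from its centre towards its +y
- cover_2_hub (a point): middle of a cover's black hub, 28 mm over the plate's underside; hub 44 x 44 mm square, faces along the cover's x and y, from 8 to 48 mm above the underside; grip it from above. The cover is a red plate 110 (x) x 150 (y) x 8 mm, 0.25 kg, flat on the worktop at the right. A 22 mm hole runs through plate and hub; a 12 mm hole lies 50 mm towards +y
- cover_2: the cover plate; origin at the centre of its underside, on the hub's axis, axes as the hub's; the two covers are alike, either fits either window
- cover_2_pin_hole (a point): this cover's 12 mm pin hole at the underside, 50 mm from its centre towards its +y
- shaft_left (a point): foot of the left window's central steel shaft on the shelf's top; upright, 18 mm in diameter, 34 mm tall with a tapered tip; axes as the stand's. The two shafts are 240 mm apart
- pin_left (a point): foot of the left window's anti-rotation pin on the shelf's top, 50 mm from its shaft towards the stand's +y (left); 8 mm in diameter, 22 mm tall
- shaft_right (a point): foot of the right window's central steel shaft on the shelf's top; upright, 18 mm in diameter, 34 mm tall with a tapered tip; axes as the stand's. The two shafts are 240 mm apart
- pin_right (a point): foot of the right window's anti-rotation pin on the shelf's top, 50 mm from its shaft towards the stand's +y (left); 8 mm in diameter, 22 mm tall
- reagent: white one-litre plastic bottle, 208 mm tall, a bystander at the left; origin under its centre
- wash: white squeeze bottle with blue cap and bent spout, 192 mm tall, a bystander at the right; origin under its centre

How it is judged:
On the way, in this order (a step that is already met when the one before it is completed fails the run):
1. every cassette present lies flat in a bay under the shelf with its blue face up (angle between each of cassette_a, cassette_b, cassette_c's own z axis and vertical above 3 rad and (distance between cassette_a and bay_left below 0.04 m or distance between cassette_a and bay_mid below 0.04 m or distance between cassette_a and bay_right below 0.04 m) and angle between the x axis of each of cassette_a, cassette_b, cassette_c and the x axis of stand, either way round below 0.25 rad and linear speed of each of cassette_a, cassette_b, cassette_c below 0.03 m/s and (distance between cassette_b and bay_left below 0.04 m or distance between cassette_b and bay_mid below 0.04 m or distance between cassette_b and bay_right below 0.04 m) and (distance between cassette_c and bay_left below 0.04 m or distance between cassette_c and bay_mid below 0.04 m or distance between cassette_c and bay_right below 0.04 m)), for 0.3 s.
2. both cover plates lie flush on the shelf, each over a window's shaft and pin ((((horizontal distance between cover_1 and shaft_left below 0.005 m and horizontal distance between cover_1_pin_hole and pin_left below 0.006 m and z of cover_1 in the frame of shaft_left between -0.003 and 0.003 m and angle between cover_1's own z axis and vertical below 0.05 rad and linear speed of cover_1 below 0.02 m/s) and (horizontal distance between cover_2 and shaft_right below 0.005 m and horizontal distance between cover_2_pin_hole and pin_right below 0.006 m and z of cover_2 in the frame of shaft_right between -0.003 and 0.003 m and angle between cover_2's own z axis and vertical below 0.05 rad and linear speed of cover_2 below 0.02 m/s)) or ((horizontal distance between cover_1 and shaft_right below 0.005 m and horizontal distance between cover_1_pin_hole and pin_right below 0.006 m and z of cover_1 in the frame of shaft_right between -0.003 and 0.003 m and angle between cover_1's own z axis and vertical below 0.05 rad and linear speed of cover_1 below 0.02 m/s) and (horizontal distance between cover_2 and shaft_left below 0.005 m and horizontal distance between cover_2_pin_hole and pin_left below 0.006 m and z of cover_2 in the frame of shaft_left between -0.003 and 0.003 m and angle between cover_2's own z axis and vertical below 0.05 rad and linear speed of cover_2 below 0.02 m/s)))), for 0.3 s.
At the end, for the whole second after the job is handed in: Every cassette present rests blue face up (within 0.14 rad of flat), centre within 40 mm of a bay mark, length within 0.25 rad of the stand's depth; the covers rest on the two windows, each within 5 mm of its shaft and 3 mm of the shelf's top, pin hole within 6 mm of the pin (all of step 1 and (((horizontal distance between cover_1 and shaft_left below 0.005 m and horizontal distance between cover_1_pin_hole and pin_left below 0.006 m and z of cover_1 in the frame of shaft_left between -0.003 and 0.003 m and angle between cover_1's own z axis and vertical below 0.05 rad and linear speed of cover_1 below 0.02 m/s) and (horizontal distance between cover_2 and shaft_right below 0.005 m and horizontal distance between cover_2_pin_hole and pin_right below 0.006 m and z of cover_2 in the frame of shaft_right between -0.003 and 0.003 m and angle between cover_2's own z axis and vertical below 0.05 rad and linear speed of cover_2 below 0.02 m/s)) or ((horizontal distance between cover_1 and shaft_right below 0.005 m and horizontal distance between cover_1_pin_hole and pin_right below 0.006 m and z of cover_1 in the frame of shaft_right between -0.003 and 0.003 m and angle between cover_1's own z axis and vertical below 0.05 rad and linear speed of cover_1 below 0.02 m/s) and (horizontal distance between cover_2 and shaft_left below 0.005 m and horizontal distance between cover_2_pin_hole and pin_left below 0.006 m and z of cover_2 in the frame of shaft_left between -0.003 and 0.003 m and angle between cover_2's own z axis and vertical below 0.05 rad and linear speed of cover_2 below 0.02 m/s)))); the robot touches nothing.
It fails at once if a cover set on a window before every cassette is turned over ((distance between any of cover_1, cover_2 and shaft_left below 0.008 m or distance between any of cover_1, cover_2 and shaft_right below 0.008 m) and angle between any of cassette_a, cassette_b, cassette_c's own z axis and vertical below 2.8 rad).
It fails at once if a sample taken out from under the shelf: the centre of a cassette comes out to within 5 mm of the shelf's front edge (x of any of cassette_a, cassette_b, cassette_c in the frame of stand below -0.07 m).
It fails at once if a bystander moved by more than 40 mm or tipped (distance of any of reagent, wash from where it was at the start of the episode above 0.04 m or angle between any of reagent, wash's own z axis and vertical above 0.5 rad).
Of cassette_a, cassette_b, cassette_c only 2 to 3 are there at a start; the rules pass over those that are not, and their reading is None.
At some moment in a run one of cover_1, cover_2 may be knocked a few centimetres aside while the robot is not near it.
Once in a run the grip may slacken for a moment while it holds something.
It also fails if it takes over 210 s, if anything falls off the work surface, if the arm or the gripper's body presses on something with over 40 N, if the wrist force passes 120 N, or if a joint passes its speed limit or range.

## Robot

A 6-joint arm with a two-finger parallel gripper is mounted at the origin on a cart in front of the work surface, level with it; the furniture and walls round the work are solid. World frame = base frame: x ahead of the robot, y to its left, z up, the work surface at z = 0. Lengths are in m, angles in rad, forces in N, time in s.
With the tool pointing down it reaches from about 0.325 to 0.775 m from the base axis. Payload 5.5 kg.
Tool frame: the origin (TCP) lies at the centre of the arm's flange, where the gripper is bolted on; the fingertips stand 173 mm ahead of it and the grasp point (between the pads) lies 155 mm ahead of it; z points along the fingers, x is the direction in which the jaws open and shut, and the axes are right-handed (so a half turn about z gives the same grasp; the last joint's range is limited). The gripper opens to 85 mm and grips with 20 to 120 N. Pads are 22 mm wide; open, the fingers measure 114 mm over their backs; the gripper's body (76 mm by 85 mm) begins 54 mm behind the grasp point. The pads swing forward as they close: fully open they stand 13 mm farther back than shut.
Start: joints at [-0.057, 0.091, 1.231, -0, 1.82, -0.057], TCP at [0.6, -0, 0.405] pointing down, gripper open.
Joint ranges: [-2.87, 2.87], [-0.86, 2.18], [0.17, 2.46], [-1.51, 4.65], [0.06, 2.69], [-2.65, 2.65]. Speed limits (rad/s): [2.57, 2.57, 3.01, 3.14, 3.14, 3.14].

## Interface

Orientations are given as a unit quaternion [w, x, y, z].
In Python, from cell import bot gives the robot as it stands.
- The arm moves only by the shell command python3 -m inch 'ROWS' [FORCE]. ROWS is JSON, a list of rows, each a list of 7 numbers: the turn, a rotation vector about the tool's x, y, z in degrees, then the shift along the tool's x, y, z in mm, then the closure, from 0 (fully open) to 1 (shut). A call has exactly 8 rows; each row shifts and turns the commanded pose from where the row before left it, along the tool's axes as they then stand; what a row does not reach is not made up. A row lasts 1/10 s, in which the tool goes at most 50 mm and 8.59 degrees, less where a joint would pass 70% of its speed; a pose out of reach is approached as far as the arm can. A call is refused whole if a number of a shift passes 50 or a number of a turn 8.59, either way. A call with a gripper value outside its range is refused whole. The fingers move at their own pace and stop on an object; FORCE is the grip in N (left out, the last holds). Time passes only in rows, so rows that do not move let the fingers close, or fill a call up. It gives the time, the measured TCP pose, the force and the opening at its end, in the units of the state.
- bot.get_state(): the state, without advancing time (a new reading comes with each control period).
- bot.camera(name): name is "scene" or "side" or "wrist"; returns a dict with "image" (480x640x3 uint8, red, green, blue), "mtx" (3x3 intrinsics, pixels), "origin" and "orientation" of the camera in the world. Camera axes: x right, y up, looking along -z (the intrinsics and any distortion apply to the point x, -y, -z); pixel columns grow to the right and rows downward; lengths in m; the calibration is good to about 2 mm. A picture is of the moment at which its call begins. There is no depth.
- bot.close_job(): hands the job in, once; it reports no verdict.
The state is a dict: "time_s": time; "q": joint angles; "qvel": joint speeds; "tau": joint torques, N m; "tool_pos": TCP position; "orientation": TCP orientation; "force": force on the tool from outside, world axes, zero at the start; "ft_torque": the same for the moment, N m; "width": finger opening in m.
Only numpy, scipy, OpenCV 4.12 (cv2) and the standard library are available. Lean on these libraries where they do the work, as an engineer would, in place of code of your own. Each camera call takes 0.05 s, during which the arm holds its last target. There are 200 camera calls.

## Working session

There is one attempt and no reset: what is moved stays moved. The work goes in short steps, Python scripts to look and compute and a shell command to move; the robot and the scene stay as the last step left them, time stands still between calls to the robot, and variables do not carry over. Pictures are saved under pics/ and viewed, about 12 in all and at most 16, crops included, and the job is handed in when it is done.

```bash
ls; mkdir -p pics; python3 - <<'E'
from cell import bot
import cv2
s=bot.get_state();print({k:(v if not hasattr(v,'round') else v) for k,v in s.items()})
for n in("scene","side"):
    c=bot.camera(n);cv2.imwrite(f"pics/{n}0.png",c["image"][:,:,::-1]);print(n,c["mtx"],c["origin"],c["orientation"],c.keys())
    import pickle;pickle.dump(c,open(f"pics/{n}0.pkl","wb"))
E
```

```text
pics
{'time_s': 0.0, 'q': array([-5.66856741e-02,  9.18595090e-02,  1.23190365e+00, -4.76776286e-06,
        1.81981940e+00, -5.67153073e-02]), 'qvel': array([ 0.00012346, -0.00087781,  0.00100387,  0.00077584,  0.001149  ,
        0.0011909 ]), 'tau': array([ 1.92109423e-03, -4.58737707e+01, -4.18019521e+01,  2.08830479e-04,
        1.19483890e-02, -1.60596358e-05]), 'tool_pos': array([6.00049748e-01, 3.22087647e-06, 4.03540119e-01]), 'orientation': array([-5.40769655e-05,  9.99999505e-01,  1.42313874e-05, -9.93486483e-04]), 'force': array([0.37566348, 0.36605173, 0.00642328]), 'ft_torque': array([-0.02704681,  0.00444866,  0.05028596]), 'width': 0.08547580501054615}
scene [[445.99494529   0.         316.83563428]
 [  0.         445.99494529 240.88079252]
 [  0.           0.           1.        ]] [-0.17346192 -0.80061534  0.61342461] [ 0.77815875  0.51371902 -0.19197663 -0.3061155 ] dict_keys(['image', 'mtx', 'origin', 'orientation'])
side [[531.91246919   0.         323.33731815]
 [  0.         531.91246919 235.20449322]
 [  0.           0.           1.        ]] [-0.22318689 -1.19844422  0.82924499] [ 0.81039616  0.51623479 -0.15023132 -0.23278801] dict_keys(['image', 'mtx', 'origin', 'orientation'])
```

View pics/scene0.png

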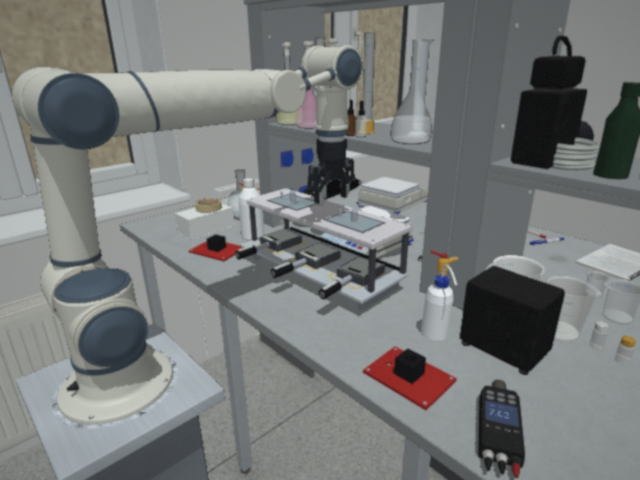

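View pics/side0.png

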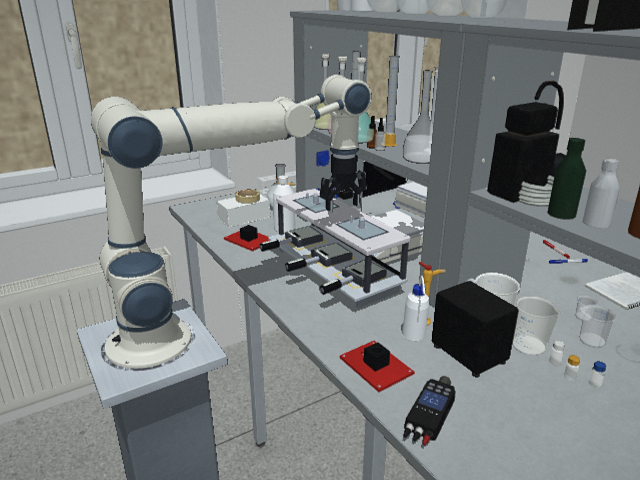

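The scene shows three cassettes, with handles at about (247,252), (283,268) and (330,289). The covers are at (215,247) and (409,373), and the stand sits in the middle under the gripper. I'll enlarge and check the wrist view.

```bash
cat > h.py <<'E'
from cell import bot
import cv2,numpy as np,pickle
from scipy.spatial.transform import Rotation as R
def cam(n,tag):
    c=bot.camera(n);pickle.dump(c,open(f"pics/{n}{tag}.pkl","wb"));return c
def load(n,tag): return pickle.load(open(f"pics/{n}{tag}.pkl","rb"))
def rot(c): 
    w,x,y,z=c["orientation"];return R.from_quat([x,y,z,w]).as_matrix()
def proj(c,P):
    p=(np.atleast_2d(P)-c["origin"])@rot(c);p=p*[1,-1,-1]
    return (p@c["mtx"].T)[:,:2]/p[:,2:]
def ray(c,uv,z):
    d=np.linalg.inv(c["mtx"])@[uv[0],uv[1],1];d=rot(c)@(d*[1,-1,-1])
    o=np.array(c["origin"]);return o+d*(z-o[2])/d[2]
def crop(c,x0,y0,x1,y1,s,f):
    im=cv2.resize(c["image"][y0:y1,x0:x1,::-1],None,fx=s,fy=s,interpolation=cv2.INTER_CUBIC)
    for i in range((x0//20+1)*20,x1,20): cv2.putText(im,str(i),(int((i-x0)*s)-8,9),0,.32,(0,0,255));cv2.line(im,(int((i-x0+.5)*s),10),(int((i-x0+.5)*s),16),(0,0,255))
    for i in range((y0//20+1)*20,y1,20): cv2.putText(im,str(i),(0,int((i-y0)*s)+4),0,.32,(0,0,255));cv2.line(im,(24,int((i-y0+.5)*s)),(30,int((i-y0+.5)*s)),(0,0,255))
    cv2.imwrite(f,im)
def st():
    s=bot.get_state();w,x,y,z=s["orientation"];return s,R.from_quat([x,y,z,w]).as_matrix()
E
python3 - <<'E'
from h import *
c=load("scene",0);crop(c,185,175,425,310,3.3,"pics/s1.png")
c=cam("wrist",0);print(c["mtx"],c["origin"],c["orientation"]);cv2.imwrite("pics/w0.png",c["image"][:,:,::-1])
E
```

```text
[[374.31853634   0.         319.11292989]
 [  0.         374.31853634 236.00911238]
 [  0.           0.           1.        ]] [0.59995795 0.0764957  0.37441178] [ 9.88548797e-01 -1.50898872e-01  8.97826779e-04 -3.20492313e-05]
```

View pics/s1.png

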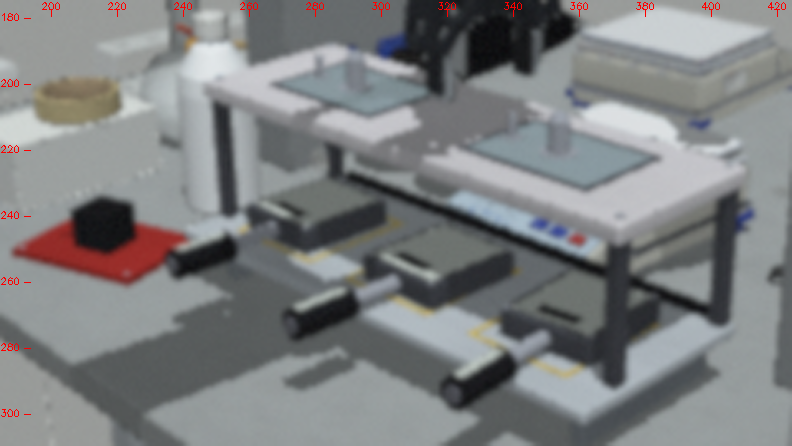

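View pics/w0.png

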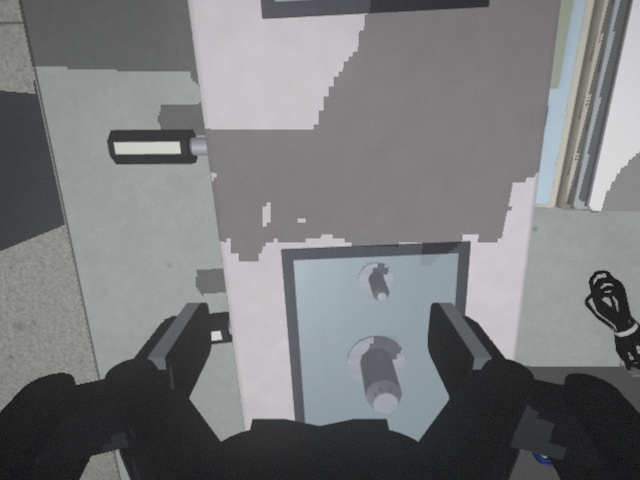

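The crop shows all three cassettes white side up, two of them turned a little. In the wrist view the right shaft's foot is at (375,357) and its pin at (376,278), the middle handle is at (152,148), and the shelf's front edge runs from (190,0) to (245,435). Next I fit the stand pose.

```bash
python3 - <<'E'
from h import *
from scipy.optimize import least_squares
s=load("scene",0);w=load("wrist",0)
print("shaftR,pinR wrist",ray(w,(375,357),.193),ray(w,(376,278),.193))
print("edge",ray(w,(193,20),.193),ray(w,(243,420),.193))
print("back edge",ray(w,(557,20),.193),ray(w,(517,350),.193))
for n,u in dict(FL=(247.7,200.8),FR=(370.5,244),BR=(410.8,225),BL=(287.4,187.7),shR=(354,221),shL=(292.6,202.9),pinR=(340.5,215.3),pinL=(281.7,198.3)).items(): print(n,ray(s,u,.193))
for n,a,b in [("L",(236.5,255.5),(256,249)),("M",(271.5,273),(293.5,263.5)),("R",(320.5,293.5),(340.5,284))]: print(n,ray(s,a,.068),ray(s,b,.068))
print("midH wrist",ray(w,(109,148),.081),ray(w,(196,147),.081),"R tip",ray(w,(231,330),.081))
for n,a in [("hubL top",(215.6,238)),("hubR top",(409,359))]: print(n,ray(s,a,.048))
E
```

```text
shaftR,pinR wrist [ 0.63115233 -0.05178178  0.193     ] [ 0.62953758 -0.00334712  0.193     ]
edge [0.54537184 0.11718562 0.193     ] [ 0.55389583 -0.09592282  0.193     ]
back edge [0.70188281 0.11707138 0.193     ] [ 0.71052882 -0.04713582  0.193     ]
FL [0.52877227 0.28789777 0.193     ]
FR [ 0.55026555 -0.18160345  0.193     ]
BR [ 0.71365863 -0.17398721  0.193     ]
BL [0.69896555 0.30907514 0.193     ]
shR [ 0.63164618 -0.05263729  0.193     ]
shL [0.6119457  0.17679041 0.193     ]
pinR [0.63717427 0.00281473 0.193     ]
pinL [0.61630289 0.23419563 0.193     ]
L [0.43006533 0.21667074 0.068     ] [0.49662404 0.21447944 0.068     ]
M [0.43695479 0.05942818 0.068     ] [0.51479226 0.06239124 0.068     ]
R [ 0.45765747 -0.10877821  0.068     ] [ 0.52569026 -0.10907027  0.068     ]
midH wrist [0.43853354 0.05535764 0.081     ] [0.50526733 0.05609034 0.081     ] R tip [ 0.52081583 -0.10303884  0.081     ]
hubL top [0.4768513  0.41565982 0.048     ]
hubR top [ 0.43357688 -0.39067464  0.048     ]
```

```bash
python3 -m inch '[[0,0,0,0,0,-15,0],[0,0,0,0,0,-15,0],[0,0,0,0,0,-15,0],[0,0,0,0,0,-15,0],[0,0,0,0,0,-15,0],[0,0,0,0,0,-15,0],[0,0,0,0,0,-10,0],[0,0,0,0,0,0,0]]' && python3 -m inch '[[0,0,-8,0,0,0,0],[0,0,-8,0,0,0,0],[0,0,-8,0,0,0,0],[0,0,-8,0,0,0,0],[0,0,-8,0,0,0,0],[0,0,-8,0,0,0,0],[0,0,-8,0,0,0,0],[0,0,-8,0,0,0,0]]' && python3 -m inch '[[0,0,-8,0,0,0,0],[0,0,-8,0,0,0,0],[0,0,-8,0,0,0,0],[0,0,0,10,-30,0,0],[0,0,0,10,-30,0,0],[0,0,0,10,-30,0,0],[0,0,0,10,-30,0,0],[0,0,0,10,-30,0,0]]'
python3 - <<'E'
from h import *
s,M=st();print(s["time_s"],s["tool_pos"],s["q"]);print(M.round(3))
c=cam("wrist",1);crop(c,0,0,640,480,1.25,"pics/w1.png")
E
```

```text
time_s: 0.95
tool_pos: [0.5999, 0.0, 0.5063]
orientation: [0.0, 1.0, -0.0, 0.001]
force: [0.0, 0.7, -0.3]
width: 0.0855
time_s: 1.75
tool_pos: [0.6002, -0.0, 0.5033]
orientation: [-0.001, 0.847, 0.532, -0.001]
force: [-0.3, 0.6, 0.5]
width: 0.0854
time_s: 2.55
tool_pos: [0.4508, 0.0555, 0.5034]
orientation: [-0.001, 0.719, 0.695, -0.001]
force: [0.2, 1.0, 1.1]
width: 0.0851
2.55 [0.45078646 0.05553837 0.50338611] [ 4.76303259e-02 -2.51512543e-01  1.37792950e+00  8.21174009e-05
  2.01676594e+00 -1.48812021e+00]
[[ 0.035  0.999 -0.002]
 [ 0.999 -0.035 -0.   ]
 [-0.    -0.002 -1.   ]]
```

View pics/w1.png

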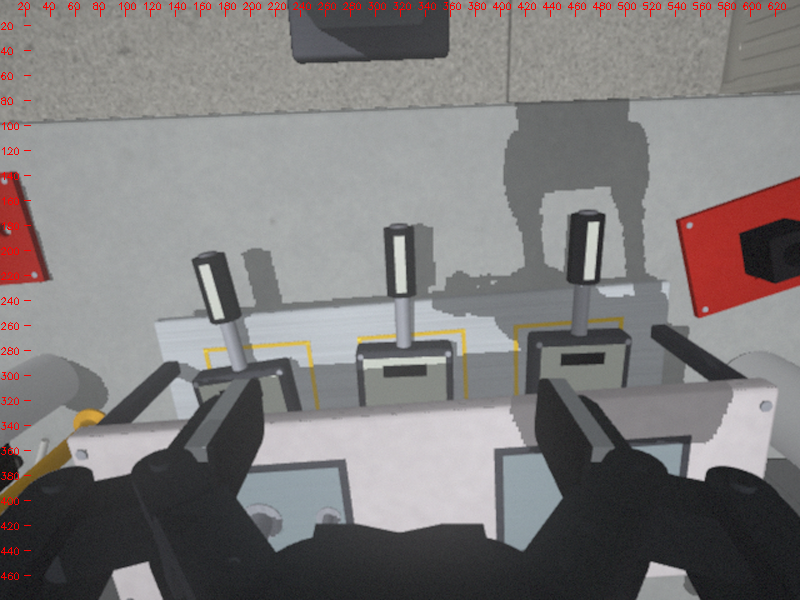

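Wrist view: the handle stripes are centred at (213,291), (400,264) and (590,249) on the enlarged picture. The right cassette is yawed about 17° in the image and the others nearly straight. The bay front corners can be seen.

```bash
python3 - <<'E'
from h import *
c=load("wrist",1)
f=lambda u,z:ray(c,(u[0]/1.25-.0,u[1]/1.25),z)
for n,a,b in [("R",(205,264),(221,317)),("M",(399,236),(401,292)),("L",(592,221),(587,277))]:
    p,q=f(a,.081),f(b,.081);print(n,(p+q)/2*1000,np.arctan2(q[1]-p[1],q[0]-p[0]))
B=[f(u,.055) for u in [(206,350),(308,342),(359,340),(465,330),(515,326),(622,319)]]
print(np.round(B,4)); Y=np.polyfit([b[1] for b in B],[b[0] for b in B],1);print("yaw",-np.arctan(Y[0]))
print("shelf corners",f((68,430),.193),f((776,380),.193))
s=load("scene",0);print("bottle L",ray(s,(250,240),0),"wash",ray(s,(436,335),0))
E
```

```text
R [ 487.08198999 -108.93952306   81.        ] 0.13482223414114444
M [469.00765511  55.87641078  81.        ] 0.00014211203681446433
L [461.53529829 217.95539802  81.        ] -0.0027899195743529078
[[ 0.554  -0.1362  0.055 ]
 [ 0.5491 -0.036   0.055 ]
 [ 0.5487  0.0134  0.055 ]
 [ 0.5419  0.1158  0.055 ]
 [ 0.5395  0.1636  0.055 ]
 [ 0.5359  0.2652  0.055 ]]
yaw 0.046782964074262745
shelf corners [ 0.55155471 -0.176929    0.193     ] [0.52983754 0.30422478 0.193     ]
bottle L [0.6092401  0.41826686 0.        ] wash [ 0.60004648 -0.34596666  0.        ]
```

```bash
python3 -m inch '[[0,0,-2,0,0,0,0.3],[0,0,0,0,2.6,29,0.3],[0,0,0,0,2.6,29,0.3],[0,0,0,0,2.6,29,0.3],[0,0,0,0,2.6,29,0.3],[0,0,0,0,2.6,29,0.3],[0,0,0,0,2.6,29,0.3],[0,0,0,0,2.6,26,0.3]]' 120 && python3 -m inch '[[0,-5.625,0,23.03,0,1.13,0.3],[0,-5.625,0,23.03,0,1.13,0.3],[0,-5.625,0,23.03,0,1.13,0.3],[0,-5.625,0,23.03,0,1.13,0.3],[0,-5.625,0,23.03,0,1.13,0.3],[0,-5.625,0,23.03,0,1.13,0.3],[0,-5.625,0,23.03,0,1.13,0.3],[0,-5.625,0,23.03,0,1.13,0.3]]'  && python3 -m inch '[[0,0,0,0,0,0,0.3],[0,0,0,0,0,0,0.3],[0,0,0,0,0,0,0.3],[0,0,0,0,0,0,0.3],[0,0,0,0,0,0,0.3],[0,0,0,0,0,0,0.3],[0,0,0,0,0,0,0.3],[0,0,0,0,0,0,0.3]]'
cat >> h.py <<'E'
def rep(target=None,r=155):
    s,M=st();g=s["tool_pos"]+M[:,2]*r/1000
    print("t",round(s["time_s"],2),"grasp",(g*1000).round(1),"roll",np.degrees(np.arctan2(M[1,2],-M[2,2])).round(1),"yaw",np.arctan2(M[1,1],M[0,1]).round(3),"pitch",np.arcsin(M[2,1]).round(3),"w",round(s["width"]*1000,1),"F",np.round(s["force"],1),"q",np.round(s["q"],2))
    if target is not None: print("shift needed, tool mm",(M.T@(np.array(target)-g*1000)).round(1))
E
python3 -c "from h import *;rep((469,56,68))"
```

```text
time_s: 3.4
tool_pos: [0.4698, 0.0551, 0.302]
orientation: [-0.001, 0.707, 0.707, -0.001]
force: [-0.1, -0.5, 0.7]
width: 0.0597
time_s: 4.2
tool_pos: [0.4698, 0.2223, 0.2348]
orientation: [0.272, 0.652, 0.653, -0.272]
force: [-0.3, -0.4, -0.4]
width: 0.0596
time_s: 5.0
tool_pos: [0.4701, 0.2212, 0.236]
orientation: [0.271, 0.653, 0.653, -0.27]
force: [-0.5, -0.1, 0.4]
width: 0.0596
t 5.0 grasp [470.1 111.7 126.4] roll -45.0 yaw -0.0 pitch 0.0 w 59.6 F [-0.5 -0.1  0.4] q [ 0.57  0.11  1.6  -0.67  1.85 -1.05]
shift needed, tool mm [ 1.9 -1.1 80.7]
```

```bash
python3 -m inch '[[0,0,0,0,0,12,0.3],[0,0,0,0,0,12,0.3],[0,0,0,0,0,12,0.3],[0,0,0,0,0,12,0.3],[0,0,0,1,-1,12,0.3],[0,0,0,1,0,11,0.3],[0,0,0,0,0,10,0.3],[0,0,0,0,0,0,0.3]]' && python3 -m inch '[[0,0,0,0,0,0,0.5],[0,0,0,0,0,0,0.7],[0,0,0,0,0,0,0.9],[0,0,0,0,0,0,1],[0,0,0,0,0,0,1],[0,0,0,0,0,0,1],[0,0,0,0,0,0,1],[0,0,0,0,0,0,1]]'
python3 - <<'E'
from h import *
rep((469,56,68));c=cam("scene",2);crop(c,200,170,420,320,3.6,"pics/s2.png")
E
```

```text
time_s: 5.8
tool_pos: [0.4687, 0.1645, 0.1758]
orientation: [0.27, 0.653, 0.653, -0.272]
force: [0.3, -0.6, 0.9]
width: 0.06
time_s: 6.6
tool_pos: [0.4692, 0.1656, 0.1775]
orientation: [0.271, 0.653, 0.653, -0.27]
force: [-0.1, 3.0, 3.3]
width: 0.0238
t 6.6 grasp [469.3  56.   67.9] roll -45.0 yaw 0.0 pitch 0.001 w 23.8 F [-0.1  3.   3.3] q [ 0.48  0.08  1.74 -0.69  1.71 -1.05]
shift needed, tool mm [-0.1 -0.3 -0. ]
```

View pics/s2.png

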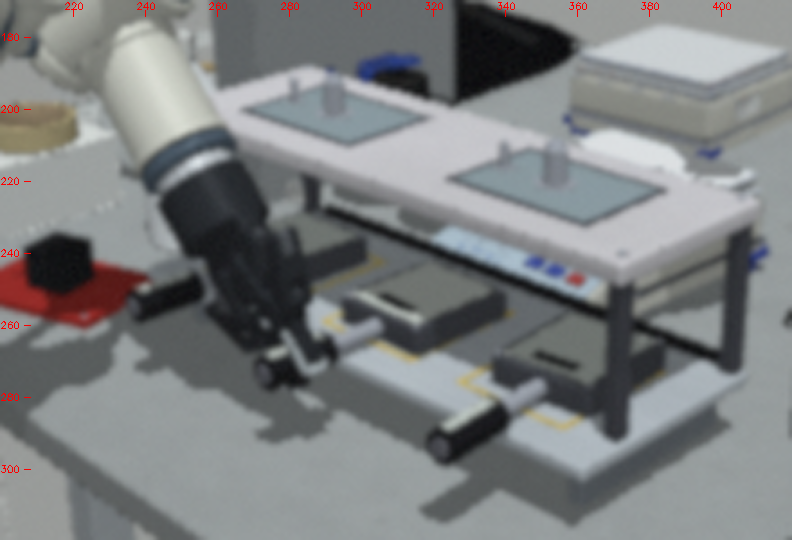

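The jaws hold the middle handle squarely at (285,262), opening 24 mm. Next: lift, then roll 90°.

```bash
python3 -m inch '[[0,0,0,-4.25,0,-4.25,1],[0,0,0,-4.25,0,-4.25,1],[0,0,0,-4.25,0,-4.25,1],[0,0,0,-4.25,0,-4.25,1],[0,0,0,-4.25,0,-4.25,1],[0,0,0,-4.25,0,-4.25,1],[0,0,0,-4.25,0,-4.25,1],[0,0,0,-4.25,0,-4.25,1]]' && python3 -m inch '[[0,5.625,0,-15.19,0,0.75,1],[0,5.625,0,-15.19,0,0.75,1],[0,5.625,0,-15.19,0,0.75,1],[0,5.625,0,-15.19,0,0.75,1],[0,5.625,0,-15.19,0,0.75,1],[0,5.625,0,-15.19,0,0.75,1],[0,5.625,0,-15.19,0,0.75,1],[0,5.625,0,-15.19,0,0.75,1]]' && python3 -m inch '[[0,5.625,0,-15.19,0,0.75,1],[0,5.625,0,-15.19,0,0.75,1],[0,5.625,0,-15.19,0,0.75,1],[0,5.625,0,-15.19,0,0.75,1],[0,5.625,0,-15.19,0,0.75,1],[0,5.625,0,-15.19,0,0.75,1],[0,5.625,0,-15.19,0,0.75,1],[0,5.625,0,-15.19,0,0.75,1]]'
python3 - <<'E'
from h import *
rep((469,62,100));c=cam("scene",3);crop(c,200,170,420,320,3.6,"pics/s3.png")
E
```

```text
time_s: 7.45
tool_pos: [0.469, 0.1655, 0.2258]
orientation: [0.271, 0.653, 0.653, -0.271]
force: [-0.7, -0.2, -1.1]
width: 0.0238
time_s: 8.25
tool_pos: [0.4689, 0.0552, 0.2715]
orientation: [-0.001, 0.707, 0.707, 0.001]
force: [0.7, 0.5, -2.4]
width: 0.0237
time_s: 9.05
tool_pos: [0.4689, -0.0547, 0.2254]
orientation: [-0.271, 0.653, 0.653, 0.271]
force: [-0.5, -0.3, -2.6]
width: 0.0238
t 9.05 grasp [469.   55.1 116. ] roll 45.1 yaw -0.0 pitch 0.001 w 23.8 F [-0.5 -0.3 -2.6] q [-0.42 -0.1   1.83  0.72  1.75 -1.99]
shift needed, tool mm [-6.5 -0.  16.2]
```

View pics/s3.png

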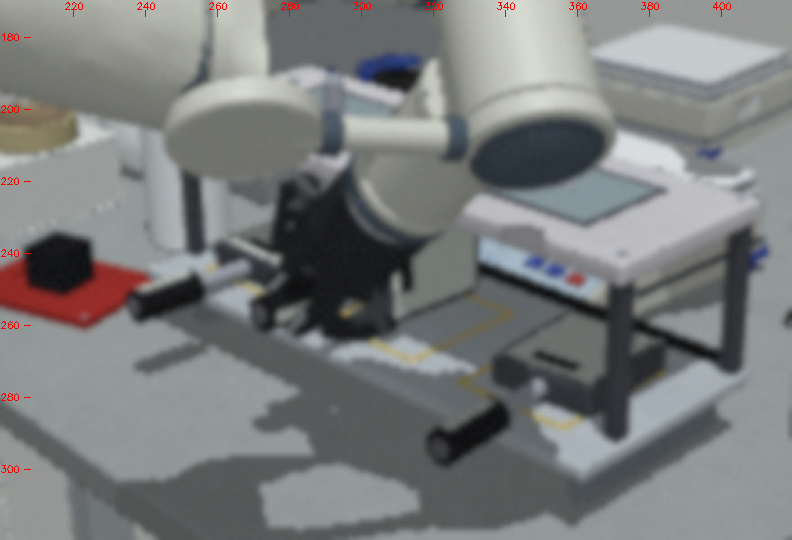

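Cassette on edge in the air, white face to the right. Lowering it with a small move left.

```bash
python3 -m inch '[[0,0,0,-1,0,2.7,1],[0,0,0,-1,0,2.7,1],[0,0,0,-1,0,2.7,1],[0,0,0,-1,0,2.7,1],[0,0,0,-1,0,2.7,1],[0,0,0,-1,0,2.2,1],[0,0,0,0,0,0,1],[0,0,0,0,0,0,1]]' ; python3 -c "from h import *;rep((469,62,100))"
```

```text
time_s: 9.9
tool_pos: [0.4691, -0.0467, 0.2102]
orientation: [-0.271, 0.653, 0.653, 0.271]
force: [-1.1, 0.5, -0.4]
width: 0.0241
t 9.9 grasp [469.1  63.  100.6] roll 45.0 yaw 0.0 pitch 0.0 w 24.1 F [-1.1  0.5 -0.4] q [-0.41 -0.09  1.85  0.72  1.71 -2.  ]
shift needed, tool mm [-1.1 -0.1 -0.3]
```

```bash
python3 -m inch '[[0,0,0,-0.5,0,0.5,1],[0,0,0,0,0,0,1],[0,0,0,0,0,0,0.9],[0,0,0,0,0,0,0.75],[0,0,0,0,0,0,0.6],[0,0,0,0,0,0,0.45],[0,0,0,0,0,0,0.3],[0,0,0,0,0,0,0.3]]' && python3 -m inch '[[0,0,0,0,0,-4,0.3],[0,0,0,0,0,-6,0.3],[0,0,0,0,0,-10,0.3],[0,0,0,0,0,-10,0.3],[0,0,0,0,0,-10,0.3],[0,0,0,0,0,-10,0.3],[0,0,0,0,0,-10,0.3],[0,0,0,0,0,0,0.3]]' && python3 -m inch '[[0,-5.625,0,21.07,0,1.03,0.3],[0,-5.625,0,21.07,0,1.03,0.3],[0,-5.625,0,21.07,0,1.03,0.3],[0,-5.625,0,21.07,0,1.03,0.3],[0,-5.625,0,21.07,0,1.03,0.3],[0,-5.625,0,21.07,0,1.03,0.3],[0,-5.625,0,21.07,0,1.03,0.3],[0,-5.625,0,21.07,0,1.03,0.3]]' && python3 -m inch '[[0,-5.625,0,21.07,0,1.03,0.3],[0,-5.625,0,21.07,0,1.03,0.3],[0,-5.625,0,21.07,0,1.03,0.3],[0,-5.625,0,21.07,0,1.03,0.3],[0,-5.625,0,21.07,0,1.03,0.3],[0,-5.625,0,21.07,0,1.03,0.3],[0,-5.625,0,21.07,0,1.03,0.3],[0,-5.625,0,21.07,0,1.03,0.3]]'
python3 - <<'E'
from h import *
rep((469,62.5,100));c=cam("scene",4);crop(c,200,170,420,320,3.6,"pics/s4.png")
E
```

```text
time_s: 10.7
tool_pos: [0.4691, -0.047, 0.2089]
orientation: [-0.27, 0.654, 0.653, 0.271]
force: [-0.4, -0.1, 0.9]
width: 0.0596
time_s: 11.5
tool_pos: [0.4694, -0.0903, 0.253]
orientation: [-0.27, 0.653, 0.653, 0.271]
force: [1.0, -0.1, 0.2]
width: 0.0597
time_s: 12.3
tool_pos: [0.4689, 0.0636, 0.3152]
orientation: [0.002, 0.707, 0.707, -0.001]
force: [-0.1, 0.7, 0.3]
width: 0.0595
time_s: 13.1
tool_pos: [0.4688, 0.2159, 0.2513]
orientation: [0.272, 0.653, 0.653, -0.271]
force: [-0.5, 0.4, -0.4]
width: 0.0595
t 13.1 grasp [469.  105.9 142.1] roll -45.2 yaw 0.001 pitch 0.001 w 59.5 F [-0.5  0.4 -0.4] q [ 0.56  0.08  1.6  -0.68  1.87 -1.08]
shift needed, tool mm [-0.8 -0.1 60.4]
```

View pics/s4.png

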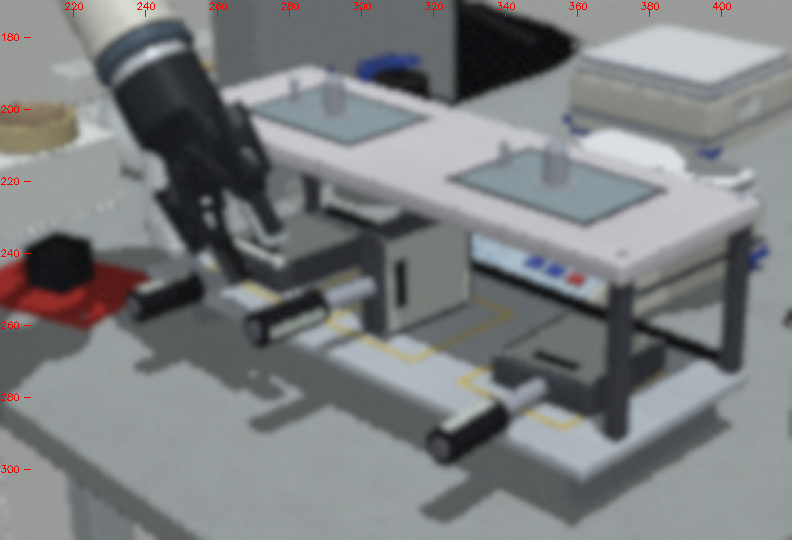

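It stands on edge with its handle at (290,257). Regrip, lift and roll.

```bash
python3 -m inch '[[0,0,0,-0.7,0,10,0.3],[0,0,0,0,0,10,0.3],[0,0,0,0,0,10,0.3],[0,0,0,0,0,10,0.3],[0,0,0,0,0,10,0.3],[0,0,0,0,0,7,0.3],[0,0,0,0,0,3.4,0.3],[0,0,0,0,0,0,0.3]]' && python3 -m inch '[[0,0,0,0,0,0,0.5],[0,0,0,0,0,0,0.7],[0,0,0,0,0,0,0.9],[0,0,0,0,0,0,1],[0,0,0,0,0,0,1],[0,0,0,0,0,0,1],[0,0,0,0,0,0,1],[0,0,0,0,0,0,1]]' && python3 -m inch '[[0,0,0,-2,0,-2,1],[0,0,0,-2,0,-2,1],[0,0,0,-2,0,-2,1],[0,0,0,-2,0,-2,1],[0,0,0,-2,0,-2,1],[0,0,0,-0.6,0,-0.6,1],[0,0,0,0,0,0,1],[0,0,0,0,0,0,1]]' && python3 -m inch '[[0,5.625,0,-15.19,0,0.75,1],[0,5.625,0,-15.19,0,0.75,1],[0,5.625,0,-15.19,0,0.75,1],[0,5.625,0,-15.19,0,0.75,1],[0,5.625,0,-15.19,0,0.75,1],[0,5.625,0,-15.19,0,0.75,1],[0,5.625,0,-15.19,0,0.75,1],[0,5.625,0,-15.19,0,0.75,1]]' && python3 -m inch '[[0,5.625,0,-15.19,0,0.75,1],[0,5.625,0,-15.19,0,0.75,1],[0,5.625,0,-15.19,0,0.75,1],[0,5.625,0,-15.19,0,0.75,1],[0,5.625,0,-15.19,0,0.75,1],[0,5.625,0,-15.19,0,0.75,1],[0,5.625,0,-15.19,0,0.75,1],[0,5.625,0,-15.19,0,0.75,1]]';  python3 -c "from h import *;rep((469,62,68))"
```

```text
time_s: 13.95
tool_pos: [0.469, 0.1711, 0.2091]
orientation: [0.27, 0.653, 0.653, -0.271]
force: [-0.2, 0.4, -0.0]
width: 0.0596
time_s: 14.75
tool_pos: [0.4691, 0.1717, 0.2096]
orientation: [0.271, 0.653, 0.653, -0.27]
force: [0.1, 1.8, 2.3]
width: 0.0237
time_s: 15.55
tool_pos: [0.469, 0.1715, 0.2243]
orientation: [0.271, 0.653, 0.653, -0.271]
force: [-0.9, 0.8, -1.5]
width: 0.0242
time_s: 16.35
tool_pos: [0.4689, 0.0613, 0.2702]
orientation: [-0.001, 0.707, 0.707, 0.001]
force: [-0.3, -0.9, -1.9]
width: 0.0237
time_s: 17.15
tool_pos: [0.4689, -0.0485, 0.2241]
orientation: [-0.271, 0.653, 0.653, 0.271]
force: [0.3, -0.2, -2.3]
width: 0.0236
t 17.15 grasp [468.9  61.3 114.8] roll 45.1 yaw -0.001 pitch -0.0 w 23.6 F [ 0.3 -0.2 -2.3] q [-0.41 -0.11  1.84  0.72  1.74 -1.98]
shift needed, tool mm [-32.6   0.1  33.5]
```

```bash
python3 -m inch '[[0,0,0,-4.6,0,4.6,1],[0,0,0,-4.6,0,4.6,1],[0,0,0,-4.6,0,4.6,1],[0,0,0,-4.6,0,4.6,1],[0,0,0,-4.6,0,4.6,1],[0,0,0,-4.6,0,4.6,1],[0,0,0,-4.6,0,4.6,1],[0,0,0,0,0,0,1]]' && python3 -m inch '[[0,0,0,-0.6,0,0.6,1],[0,0,0,0,0,0,1],[0,0,0,0,0,0,0.9],[0,0,0,0,0,0,0.75],[0,0,0,0,0,0,0.6],[0,0,0,0,0,0,0.45],[0,0,0,0,0,0,0.3],[0,0,0,0,0,0,0.3]]' && python3 -m inch '[[0,0,0,0,0,-7,0.3],[0,0,0,0,0,-13,0.3],[0,0,0,0,0,-13,0.3],[0,0,0,0,0,-13,0.3],[0,0,0,0,0,-13,0.3],[0,0,0,0,0,-13,0.3],[0,0,0,0,0,-13,0.3],[0,0,0,0,0,-15,0.3]]' && python3 -m inch '[[0,0,0,13.8,-1,13.8,0.3],[0,0,0,13.8,-1,13.8,0.3],[0,0,0,13.8,-1,13.8,0.3],[0,0,0,13.8,-1,13.8,0.3],[0,0,0,13.8,-1,13.8,0.3],[0,0,0,13.8,-1,13.8,0.3],[0,0,0,13.8,-1,13.8,0.3],[0,0,0,13.8,-1,13.8,0.3]]'
python3 - <<'E'
from h import *
rep((461.5,218,68));c=cam("scene",5);crop(c,200,170,420,320,3.6,"pics/s5.png")
E
```

```text
time_s: 17.95
tool_pos: [0.4689, -0.0474, 0.178]
orientation: [-0.271, 0.653, 0.653, 0.27]
force: [0.0, -0.1, -1.4]
width: 0.0243
time_s: 18.75
tool_pos: [0.4691, -0.0476, 0.1782]
orientation: [-0.27, 0.653, 0.653, 0.271]
force: [-0.9, -1.2, -0.2]
width: 0.0599
time_s: 19.55
tool_pos: [0.469, -0.1191, 0.2494]
orientation: [-0.271, 0.653, 0.653, 0.271]
force: [-0.1, -0.6, -1.3]
width: 0.0598
time_s: 20.35
tool_pos: [0.4611, 0.0381, 0.2493]
orientation: [-0.271, 0.653, 0.653, 0.271]
force: [-0.5, -0.4, -0.2]
width: 0.0597
t 20.35 grasp [461.1 147.7 139.7] roll 45.0 yaw -0.0 pitch 0.0 w 59.7 F [-0.5 -0.4 -0.2] q [-0.24 -0.21  1.89  0.76  1.67 -1.82]
shift needed, tool mm [ -1.    0.4 100.3]
```

View pics/s5.png

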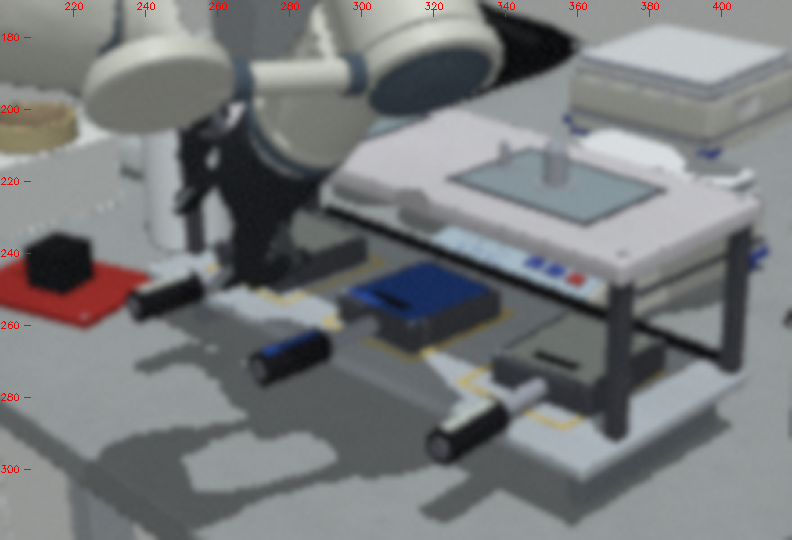

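The middle cassette now lies blue up at (420,295) in the crop. Next, the left one with the roll mirrored.

```bash
python3 -m inch '[[0,0,0,-1,0.4,15,0.3],[0,0,0,0,0,15,0.3],[0,0,0,0,0,15,0.3],[0,0,0,0,0,15,0.3],[0,0,0,0,0,15,0.3],[0,0,0,0,0,15,0.3],[0,0,0,0,0,10,0.3],[0,0,0,0,0,0,0.3]]' && python3 -m inch '[[0,0,0,0,0,0,0.5],[0,0,0,0,0,0,0.7],[0,0,0,0,0,0,0.9],[0,0,0,0,0,0,1],[0,0,0,0,0,0,1],[0,0,0,0,0,0,1],[0,0,0,0,0,0,1],[0,0,0,0,0,0,1]]' && python3 -m inch '[[0,0,0,4.25,0,-4.25,1],[0,0,0,4.25,0,-4.25,1],[0,0,0,4.25,0,-4.25,1],[0,0,0,4.25,0,-4.25,1],[0,0,0,4.25,0,-4.25,1],[0,0,0,4.25,0,-4.25,1],[0,0,0,4.25,0,-4.25,1],[0,0,0,4.25,0,-4.25,1]]' && python3 -m inch '[[0,-5.625,0,15.19,0,0.75,1],[0,-5.625,0,15.19,0,0.75,1],[0,-5.625,0,15.19,0,0.75,1],[0,-5.625,0,15.19,0,0.75,1],[0,-5.625,0,15.19,0,0.75,1],[0,-5.625,0,15.19,0,0.75,1],[0,-5.625,0,15.19,0,0.75,1],[0,-5.625,0,15.19,0,0.75,1]]' && python3 -m inch '[[0,-5.625,0,15.19,0,0.75,1],[0,-5.625,0,15.19,0,0.75,1],[0,-5.625,0,15.19,0,0.75,1],[0,-5.625,0,15.19,0,0.75,1],[0,-5.625,0,15.19,0,0.75,1],[0,-5.625,0,15.19,0,0.75,1],[0,-5.625,0,15.19,0,0.75,1],[0,-5.625,0,15.19,0,0.75,1]]';  python3 -c "from h import *;rep((461.5,218,100.5))"
```

```text
time_s: 21.2
tool_pos: [0.461, 0.1081, 0.1757]
orientation: [-0.272, 0.653, 0.653, 0.27]
force: [0.1, -0.3, -1.2]
width: 0.0599
time_s: 22.0
tool_pos: [0.4617, 0.1078, 0.1778]
orientation: [-0.27, 0.653, 0.653, 0.271]
force: [0.6, -1.1, 4.1]
width: 0.0237
time_s: 22.8
tool_pos: [0.4614, 0.1078, 0.2259]
orientation: [-0.271, 0.653, 0.653, 0.271]
force: [-0.3, -1.3, -2.4]
width: 0.0238
time_s: 23.6
tool_pos: [0.4613, 0.2182, 0.2717]
orientation: [0.001, 0.707, 0.707, -0.001]
force: [0.5, -0.1, -2.9]
width: 0.0234
time_s: 24.4
tool_pos: [0.4613, 0.328, 0.2254]
orientation: [0.271, 0.653, 0.653, -0.271]
force: [-0.2, 0.2, -2.1]
width: 0.0238
t 24.4 grasp [461.4 218.2 116. ] roll -45.1 yaw 0.0 pitch 0.0 w 23.8 F [-0.2  0.2 -2.1] q [ 0.72  0.27  1.43 -0.61  1.94 -0.93]
shift needed, tool mm [10.8  0.1 11.1]
```

```bash
python3 -m inch '[[0,0,0,2,0,2,1],[0,0,0,2,0,2,1],[0,0,0,2,0,2,1],[0,0,0,2,0,2,1],[0,0,0,2,0,2,1],[0,0,0,1.2,0,1.2,1],[0,0,0,0,0,0,1],[0,0,0,0,0,0,1]]' && python3 -m inch '[[0,0,0,0,0,0,1],[0,0,0,0,0,0,1],[0,0,0,0,0,0,0.9],[0,0,0,0,0,0,0.75],[0,0,0,0,0,0,0.6],[0,0,0,0,0,0,0.45],[0,0,0,0,0,0,0.3],[0,0,0,0,0,0,0.3]]' && python3 -m inch '[[0,0,0,0,0,-4,0.3],[0,0,0,0,0,-6,0.3],[0,0,0,0,0,-10,0.3],[0,0,0,0,0,-10,0.3],[0,0,0,0,0,-10,0.3],[0,0,0,0,0,-10,0.3],[0,0,0,0,0,-10,0.3],[0,0,0,0,0,0,0.3]]' && python3 -m inch '[[0,5.625,0,-21.07,0,1.03,0.3],[0,5.625,0,-21.07,0,1.03,0.3],[0,5.625,0,-21.07,0,1.03,0.3],[0,5.625,0,-21.07,0,1.03,0.3],[0,5.625,0,-21.07,0,1.03,0.3],[0,5.625,0,-21.07,0,1.03,0.3],[0,5.625,0,-21.07,0,1.03,0.3],[0,5.625,0,-21.07,0,1.03,0.3]]' && python3 -m inch '[[0,5.625,0,-21.07,0,1.03,0.3],[0,5.625,0,-21.07,0,1.03,0.3],[0,5.625,0,-21.07,0,1.03,0.3],[0,5.625,0,-21.07,0,1.03,0.3],[0,5.625,0,-21.07,0,1.03,0.3],[0,5.625,0,-21.07,0,1.03,0.3],[0,5.625,0,-21.07,0,1.03,0.3],[0,5.625,0,-21.07,0,1.03,0.3]]'
python3 -c "from h import *;rep((461.5,218,100))"
```

```text
time_s: 25.2
tool_pos: [0.4616, 0.3266, 0.2108]
orientation: [0.271, 0.654, 0.652, -0.27]
force: [-3.1, -2.1, 5.4]
width: 0.0238
time_s: 26.0
tool_pos: [0.4615, 0.327, 0.2092]
orientation: [0.27, 0.653, 0.653, -0.271]
force: [-0.1, -0.3, -0.4]
width: 0.0599
time_s: 26.8
tool_pos: [0.4615, 0.3705, 0.2534]
orientation: [0.271, 0.653, 0.654, -0.269]
force: [0.2, 0.8, -0.3]
width: 0.0595
time_s: 27.6
tool_pos: [0.4613, 0.2165, 0.3155]
orientation: [-0.001, 0.707, 0.707, 0.002]
force: [-0.1, 0.2, -0.2]
width: 0.0595
time_s: 28.4
tool_pos: [0.4613, 0.0643, 0.2519]
orientation: [-0.271, 0.653, 0.653, 0.272]
force: [-0.6, -0.3, -1.1]
width: 0.0596
t 28.4 grasp [461.6 174.3 142.6] roll 45.2 yaw -0.001 pitch 0.001 w 59.6 F [-0.6 -0.3 -1.1] q [-0.19 -0.23  1.89  0.77  1.63 -1.77]
shift needed, tool mm [ 0.5 -0.2 61. ]
```

```bash
python3 -m inch '[[0,0,0,0,0,10,0.3],[0,0,0,0,0,10,0.3],[0,0,0,0,0,10,0.3],[0,0,0,0,0,10,0.3],[0,0,0,0,0,10,0.3],[0,0,0,0,0,7,0.3],[0,0,0,0,0,3,0.3],[0,0,0,0,0,0,0.3]]' && python3 -m inch '[[0,0,0,0,0,0,0.5],[0,0,0,0,0,0,0.7],[0,0,0,0,0,0,0.9],[0,0,0,0,0,0,1],[0,0,0,0,0,0,1],[0,0,0,0,0,0,1],[0,0,0,0,0,0,1],[0,0,0,0,0,0,1]]' && python3 -m inch '[[0,0,0,2,0,-2,1],[0,0,0,2,0,-2,1],[0,0,0,2,0,-2,1],[0,0,0,2,0,-2,1],[0,0,0,2,0,-2,1],[0,0,0,0.6,0,-0.6,1],[0,0,0,0,0,0,1],[0,0,0,0,0,0,1]]'; python3 -c "from h import *;rep((461.5,218,115))"
```

```text
time_s: 29.2
tool_pos: [0.4613, 0.1083, 0.2093]
orientation: [-0.271, 0.653, 0.654, 0.27]
force: [0.3, -0.2, 0.7]
width: 0.0599
time_s: 30.0
tool_pos: [0.4616, 0.1077, 0.2097]
orientation: [-0.27, 0.653, 0.653, 0.271]
force: [1.3, -0.6, 0.9]
width: 0.0238
time_s: 30.8
tool_pos: [0.4614, 0.1078, 0.2244]
orientation: [-0.271, 0.653, 0.653, 0.271]
force: [-0.7, -0.7, -2.6]
width: 0.0237
t 30.8 grasp [461.4 217.4 114.8] roll 45.0 yaw 0.0 pitch -0.0 w 23.7 F [-0.7 -0.7 -2.6] q [-0.1  -0.21  1.93  0.78  1.53 -1.74]
shift needed, tool mm [0.5 0.1 0.3]
```

```bash
python3 -m inch '[[0,-5.625,0,15.19,0,0.75,1],[0,-5.625,0,15.19,0,0.75,1],[0,-5.625,0,15.19,0,0.75,1],[0,-5.625,0,15.19,0,0.75,1],[0,-5.625,0,15.19,0,0.75,1],[0,-5.625,0,15.19,0,0.75,1],[0,-5.625,0,15.19,0,0.75,1],[0,-5.625,0,15.19,0,0.75,1]]' && python3 -m inch '[[0,-5.625,0,15.19,0,0.75,1],[0,-5.625,0,15.19,0,0.75,1],[0,-5.625,0,15.19,0,0.75,1],[0,-5.625,0,15.19,0,0.75,1],[0,-5.625,0,15.19,0,0.75,1],[0,-5.625,0,15.19,0,0.75,1],[0,-5.625,0,15.19,0,0.75,1],[0,-5.625,0,15.19,0,0.75,1]]' && python3 -m inch '[[0,0,0,4.7,0,4.7,1],[0,0,0,4.7,0,4.7,1],[0,0,0,4.7,0,4.7,1],[0,0,0,4.7,0,4.7,1],[0,0,0,4.7,0,4.7,1],[0,0,0,4.7,0,4.7,1],[0,0,0,4,0,4,1],[0,0,0,0.5,0,0.5,1]]' && python3 -m inch '[[0,0,0,0,0,0,1],[0,0,0,0,0,0,1],[0,0,0,0,0,0,0.9],[0,0,0,0,0,0,0.75],[0,0,0,0,0,0,0.6],[0,0,0,0,0,0,0.45],[0,0,0,0,0,0,0.3],[0,0,0,0,0,0,0.3]]' && python3 -c "from h import *;rep()" && python3 -m inch '[[0,0,0,0,0,-8,0.3],[0,0,0,0,0,-16,0.3],[0,0,0,0,0,-16,0.3],[0,0,0,0,0,-16,0.3],[0,0,0,0,0,-16,0.3],[0,0,0,0,0,-16,0.3],[0,0,0,0,0,-16,0.3],[0,0,0,0,0,-16,0.3]]' && python3 -m inch '[[0,0,0,-29,3,29,0.3],[0,0,0,-29,3,29,0.3],[0,0,0,-29,3,29,0.3],[0,0,0,-29,3,29,0.3],[0,0,0,-29,3,29,0.3],[0,0,0,-29,3,29,0.3],[0,0,0,-29,3,29,0.3],[0,0,0,-29,3,29,0.3]]'
python3 - <<'E'
from h import *
rep((487,-109,68));c=cam("scene",6);crop(c,200,170,420,320,3.6,"pics/s6.png")
E
```

```text
time_s: 31.6
tool_pos: [0.4613, 0.2182, 0.2703]
orientation: [0.001, 0.707, 0.707, -0.001]
force: [0.7, 0.4, -2.9]
width: 0.0238
time_s: 32.4
tool_pos: [0.4613, 0.328, 0.224]
orientation: [0.271, 0.653, 0.653, -0.271]
force: [1.1, 0.4, -1.6]
width: 0.0238
time_s: 33.2
tool_pos: [0.4614, 0.3268, 0.1777]
orientation: [0.271, 0.653, 0.653, -0.271]
force: [-0.9, 0.0, -0.0]
width: 0.0233
time_s: 34.0
tool_pos: [0.4615, 0.327, 0.1785]
orientation: [0.271, 0.653, 0.653, -0.27]
force: [-0.6, -0.0, -0.3]
width: 0.0597
t 34.0 grasp [461.5 217.4  68.9] roll -45.0 yaw -0.0 pitch 0.0 w 59.7 F [-0.6 -0.  -0.3] q [ 0.71  0.32  1.47 -0.59  1.88 -0.88]
time_s: 34.8
tool_pos: [0.4613, 0.4126, 0.2641]
orientation: [0.271, 0.653, 0.653, -0.27]
force: [-0.9, 0.3, 0.0]
width: 0.0598
time_s: 35.6
tool_pos: [0.4854, 0.0825, 0.2638]
orientation: [0.271, 0.653, 0.653, -0.27]
force: [1.1, 0.6, -0.1]
width: 0.0597
t 35.6 grasp [485.5 -27.1 154.2] roll -45.0 yaw 0.0 pitch 0.001 w 59.7 F [ 1.1  0.6 -0.1] q [ 0.33 -0.06  1.72 -0.75  1.73 -1.27]
shift needed, tool mm [  3.1   1.4 118.9]
```

View pics/s6.png

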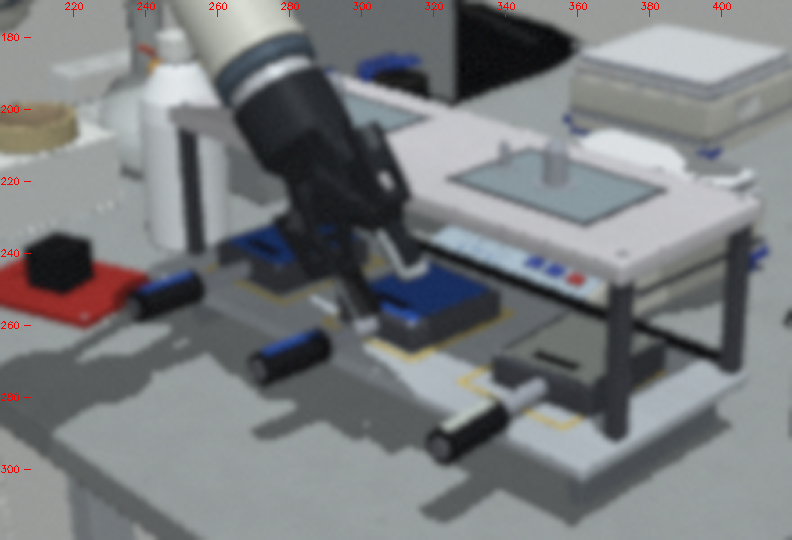

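```bash
python3 -m inch '[[-2.72,0,-2.72,0,0,0,0.3],[-2.72,0,-2.72,0,0,0,0.3],[0,0,0,0,0,0,0.3],[0,0,0,0,0,0,0.3],[0,0,0,0,0,0,0.3],[0,0,0,0,0,0,0.3],[0,0,0,0,0,0,0.3],[0,0,0,0,0,0,0.3]]';python3 -c "from h import *;rep((487,-109,68))"
```

```text
time_s: 36.45
tool_pos: [0.4855, 0.0838, 0.263]
orientation: [0.288, 0.608, 0.696, -0.252]
force: [-0.3, -0.0, -0.5]
width: 0.0597
t 36.45 grasp [500.1 -24.8 153.4] roll -44.7 yaw 0.134 pitch -0.0 w 59.7 F [-0.3 -0.  -0.5] q [ 0.34 -0.1   1.76 -0.77  1.65 -1.36]
shift needed, tool mm [  2.6 -24.2 118.1]
```

Shift y first, then advance, close and lift.

```bash
python3 -m inch '[[0,0,0,1,-12,0,0.3],[0,0,0,1.6,-12,0,0.3],[0,0,0,0,0,22,0.3],[0,0,0,0,0,22,0.3],[0,0,0,0,0,22,0.3],[0,0,0,0,0,22,0.3],[0,0,0,0,0,18,0.3],[0,0,0,0,0,12,0.3]]' && python3 -m inch '[[0,0,0,0,0,0,0.3],[0,0,0,0,0,0,0.5],[0,0,0,0,0,0,0.7],[0,0,0,0,0,0,0.9],[0,0,0,0,0,0,1],[0,0,0,0,0,0,1],[0,0,0,0,0,0,1],[0,0,0,0,0,0,1]]' && python3 -m inch '[[0,0,0,-4.25,0,-4.25,1],[0,0,0,-4.25,0,-4.25,1],[0,0,0,-4.25,0,-4.25,1],[0,0,0,-4.25,0,-4.25,1],[0,0,0,-4.25,0,-4.25,1],[0,0,0,-4.25,0,-4.25,1],[0,0,0,-4.25,0,-4.25,1],[0,0,0,-4.25,0,-4.25,1]]';python3 -c "from h import *;rep((487,-109,115.5))"
```

```text
time_s: 37.25
tool_pos: [0.4724, -0.0011, 0.1767]
orientation: [0.288, 0.608, 0.696, -0.252]
force: [0.2, -0.8, 1.3]
width: 0.0601
time_s: 38.05
tool_pos: [0.4729, -0.0002, 0.1786]
orientation: [0.289, 0.608, 0.696, -0.251]
force: [0.2, 1.6, 4.9]
width: 0.0236
time_s: 38.85
tool_pos: [0.4726, -0.0003, 0.2264]
orientation: [0.288, 0.608, 0.696, -0.252]
force: [0.0, 0.9, -2.6]
width: 0.0235
t 38.85 grasp [ 487.2 -109.   116.8] roll -44.7 yaw 0.134 pitch -0.0 w 23.5 F [ 0.   0.9 -2.6] q [ 0.18 -0.18  1.9  -0.79  1.5  -1.43]
shift needed, tool mm [ 0.9 -0.2  0.9]
```

```bash
python3 -m inch '[[0,5.625,0,-15.19,-0.5,0.75,1],[0,5.625,0,-15.19,-0.5,0.75,1],[0,5.625,0,-15.19,-0.5,0.75,1],[0,5.625,0,-15.19,-0.5,0.75,1],[0,5.625,0,-15.19,-0.5,0.75,1],[0,5.625,0,-15.19,-0.5,0.75,1],[0,5.625,0,-15.19,-0.5,0.75,1],[0,5.625,0,-15.19,-0.5,0.75,1]]' && python3 -m inch '[[0,5.625,0,-15.19,-0.5,0.75,1],[0,5.625,0,-15.19,-0.5,0.75,1],[0,5.625,0,-15.19,-0.5,0.75,1],[0,5.625,0,-15.19,-0.5,0.75,1],[0,5.625,0,-15.19,-0.5,0.75,1],[0,5.625,0,-15.19,-0.5,0.75,1],[0,5.625,0,-15.19,-0.5,0.75,1],[0,5.625,0,-15.19,-0.5,0.75,1]]';python3 -c "from h import *;rep((480,-109,100.3))"
```

```text
time_s: 39.65
tool_pos: [0.4832, -0.1103, 0.2723]
orientation: [-0.001, 0.658, 0.753, 0.001]
force: [0.3, -0.8, -2.4]
width: 0.0237
time_s: 40.45
tool_pos: [0.494, -0.2197, 0.226]
orientation: [-0.289, 0.608, 0.695, 0.252]
force: [-0.9, 0.4, -3.5]
width: 0.0234
t 40.45 grasp [ 479.3 -111.   116.5] roll 44.8 yaw 0.134 pitch -0.0 w 23.4 F [-0.9  0.4 -3.5] q [-0.64  0.2   1.52  0.58  1.97 -2.27]
shift needed, tool mm [-10.1   0.9  12.8]
```

```bash
python3 -m inch '[[0,0,0,-2,0,2,1],[0,0,0,-2,0,2,1],[0,0,0,-2,0,2,1],[0,0,0,-2,0,2,1],[0,0,0,-2,0,2,1],[0,0,0,-1.6,0,1.6,1],[0,0,0,0,0,0,1],[0,0,0,0,0,0,1]]' && python3 -c "from h import *;rep()" && python3 -m inch '[[0,0,0,0,0,0,1],[0,0,0,0,0,0,1],[0,0,0,0,0,0,0.9],[0,0,0,0,0,0,0.75],[0,0,0,0,0,0,0.6],[0,0,0,0,0,0,0.45],[0,0,0,0,0,0,0.3],[0,0,0,0,0,0,0.3]]' && python3 -m inch '[[0,0,0,0,0,-4,0.3],[0,0,0,0,0,-6,0.3],[0,0,0,0,0,-10,0.3],[0,0,0,0,0,-10,0.3],[0,0,0,0,0,-10,0.3],[0,0,0,0,0,-10,0.3],[0,0,0,0,0,-10,0.3],[0,0,0,0,0,0,0.3]]' && python3 -m inch '[[0,-5.625,0,21.07,0,1.03,0.3],[0,-5.625,0,21.07,0,1.03,0.3],[0,-5.625,0,21.07,0,1.03,0.3],[0,-5.625,0,21.07,0,1.03,0.3],[0,-5.625,0,21.07,0,1.03,0.3],[0,-5.625,0,21.07,0,1.03,0.3],[0,-5.625,0,21.07,0,1.03,0.3],[0,-5.625,0,21.07,0,1.03,0.3]]' && python3 -m inch '[[0,-5.625,0,21.07,0,1.03,0.3],[0,-5.625,0,21.07,0,1.03,0.3],[0,-5.625,0,21.07,0,1.03,0.3],[0,-5.625,0,21.07,0,1.03,0.3],[0,-5.625,0,21.07,0,1.03,0.3],[0,-5.625,0,21.07,0,1.03,0.3],[0,-5.625,0,21.07,0,1.03,0.3],[0,-5.625,0,21.07,0,1.03,0.3]]';python3 -c "from h import *;rep((479.3,-111,100.3))"
```

```text
time_s: 41.25
tool_pos: [0.4941, -0.2182, 0.2112]
orientation: [-0.288, 0.607, 0.696, 0.253]
force: [-4.2, 1.3, 5.3]
width: 0.0236
t 41.25 grasp [ 479.4 -109.5  101.7] roll 44.8 yaw 0.136 pitch 0.002 w 23.6 F [-4.2  1.3  5.3] q [-0.64  0.21  1.54  0.58  1.94 -2.29]
time_s: 42.05
tool_pos: [0.494, -0.2186, 0.2094]
orientation: [-0.288, 0.608, 0.696, 0.252]
force: [-0.0, -0.7, -0.5]
width: 0.0596
time_s: 42.85
tool_pos: [0.4999, -0.2617, 0.2533]
orientation: [-0.287, 0.608, 0.696, 0.252]
force: [0.3, 0.5, 0.4]
width: 0.0599
time_s: 43.65
tool_pos: [0.479, -0.1092, 0.3154]
orientation: [0.002, 0.658, 0.753, -0.001]
force: [0.7, 0.0, 0.1]
width: 0.0596
time_s: 44.45
tool_pos: [0.4587, 0.0417, 0.2518]
orientation: [0.29, 0.607, 0.695, -0.252]
force: [0.5, 0.2, -0.9]
width: 0.0598
t 44.45 grasp [473.7 -67.3 142.6] roll -44.9 yaw 0.135 pitch 0.001 w 59.8 F [ 0.5  0.2 -0.9] q [ 0.27 -0.21  1.88 -0.78  1.6  -1.4 ]
shift needed, tool mm [-1.  -0.4 61.1]
```

```bash
python3 -m inch '[[0,0,0,0,0,10,0.3],[0,0,0,0,0,10,0.3],[0,0,0,0,0,10,0.3],[0,0,0,0,0,10,0.3],[0,0,0,0,0,10,0.3],[0,0,0,0,0,7,0.3],[0,0,0,0,0,3,0.3],[0,0,0,0,0,0,0.3]]' && python3 -m inch '[[0,0,0,0,0,0,0.5],[0,0,0,0,0,0,0.7],[0,0,0,0,0,0,0.9],[0,0,0,0,0,0,1],[0,0,0,0,0,0,1],[0,0,0,0,0,0,1],[0,0,0,0,0,0,1],[0,0,0,0,0,0,1]]' && python3 -m inch '[[0,0,0,-2,0,-2,1],[0,0,0,-2,0,-2,1],[0,0,0,-2,0,-2,1],[0,0,0,-2,0,-2,1],[0,0,0,-2,0,-2,1],[0,0,0,-0.6,0,-0.6,1],[0,0,0,0,0,0,1],[0,0,0,0,0,0,1]]'; python3 -c "from h import *;rep((479.3,-111,115))"
```

```text
time_s: 45.25
tool_pos: [0.4646, -0.0019, 0.2092]
orientation: [0.288, 0.608, 0.695, -0.252]
force: [-0.5, 0.5, 0.2]
width: 0.0597
time_s: 46.05
tool_pos: [0.4647, -0.0013, 0.2096]
orientation: [0.288, 0.608, 0.696, -0.252]
force: [-0.6, 1.6, 0.1]
width: 0.0236
time_s: 46.85
tool_pos: [0.4646, -0.0014, 0.2244]
orientation: [0.288, 0.608, 0.696, -0.252]
force: [0.1, -0.1, -2.3]
width: 0.0238
t 46.85 grasp [ 479.3 -110.   114.8] roll -44.7 yaw 0.134 pitch -0.0 w 23.8 F [ 0.1 -0.1 -2.3] q [ 0.18 -0.2   1.92 -0.79  1.5  -1.43]
shift needed, tool mm [-0.8 -0.1  0.6]
```

```bash
python3 -m inch '[[0,5.625,0,-15.19,0,0.75,1],[0,5.625,0,-15.19,0,0.75,1],[0,5.625,0,-15.19,0,0.75,1],[0,5.625,0,-15.19,0,0.75,1],[0,5.625,0,-15.19,0,0.75,1],[0,5.625,0,-15.19,0,0.75,1],[0,5.625,0,-15.19,0,0.75,1],[0,5.625,0,-15.19,0,0.75,1]]' && python3 -m inch '[[0,5.625,0,-15.19,0,0.75,1],[0,5.625,0,-15.19,0,0.75,1],[0,5.625,0,-15.19,0,0.75,1],[0,5.625,0,-15.19,0,0.75,1],[0,5.625,0,-15.19,0,0.75,1],[0,5.625,0,-15.19,0,0.75,1],[0,5.625,0,-15.19,0,0.75,1],[0,5.625,0,-15.19,0,0.75,1]]' && python3 -m inch '[[0,0,0,-4.7,0,4.7,1],[0,0,0,-4.7,0,4.7,1],[0,0,0,-4.7,0,4.7,1],[0,0,0,-4.7,0,4.7,1],[0,0,0,-4.7,0,4.7,1],[0,0,0,-4.7,0,4.7,1],[0,0,0,-4,0,4,1],[0,0,0,-0.5,0,0.5,1]]' && python3 -m inch '[[0,0,0,0,0,0,1],[0,0,0,0,0,0,1],[0,0,0,0,0,0,0.9],[0,0,0,0,0,0,0.75],[0,0,0,0,0,0,0.6],[0,0,0,0,0,0,0.45],[0,0,0,0,0,0,0.3],[0,0,0,0,0,0,0.3]]' && python3 -c "from h import *;rep()" && python3 -m inch '[[0,0,0,0,0,-7,0.3],[0,0,0,0,0,-13,0.3],[0,0,0,0,0,-13,0.3],[0,0,0,0,0,-13,0.3],[0,0,0,0,0,-13,0.3],[0,0,0,0,0,-13,0.3],[0,0,0,0,0,-13,0.3],[0,0,0,0,0,-15,0.3]]' && python3 -m inch '[[0,-5.625,0,25,0,1.23,0.3],[0,-5.625,0,25,0,1.23,0.3],[0,-5.625,0,25,0,1.23,0.3],[0,-5.625,0,25,0,1.23,0.3],[0,-5.625,0,25,0,1.23,0.3],[0,-5.625,0,25,0,1.23,0.3],[0,-5.625,0,25,0,1.23,0.3],[0,-5.625,0,25,0,1.23,0.3]]' && python3 -m inch '[[0,0,1.9,-10,0,-18,0],[0,0,1.9,-30,-5,-18,0],[0,0,1.9,-30,-5,-18,0],[0,0,1.9,-30,-5,-18,0],[0,0,0,-30,-5,-18,0],[0,0,0,-30,-5,-18,0],[0,0,0,-30,-5,-18,0],[0,0,0,0,0,0,0]]'
python3 - <<'E'
from h import *
rep();c=cam("wrist",7);crop(c,0,0,640,480,1.25,"pics/w7.png")
c=cam("scene",7)
E
```

```text
time_s: 47.65
tool_pos: [0.4793, -0.1108, 0.2703]
orientation: [-0.001, 0.658, 0.753, 0.001]
force: [0.0, 0.2, -2.7]
width: 0.0234
time_s: 48.45
tool_pos: [0.494, -0.2197, 0.2241]
orientation: [-0.289, 0.608, 0.695, 0.252]
force: [-0.2, 0.3, -2.5]
width: 0.024
time_s: 49.25
tool_pos: [0.4939, -0.2184, 0.1774]
orientation: [-0.289, 0.608, 0.696, 0.252]
force: [-0.3, 0.4, -3.2]
width: 0.0239
time_s: 50.05
tool_pos: [0.4941, -0.2186, 0.1785]
orientation: [-0.288, 0.608, 0.696, 0.252]
force: [0.2, 0.4, -0.2]
width: 0.06
t 50.05 grasp [ 479.5 -110.    68.8] roll 44.7 yaw 0.134 pitch 0.001 w 60.0 F [ 0.2  0.4 -0.2] q [-0.64  0.24  1.56  0.56  1.89 -2.32]
time_s: 50.85
tool_pos: [0.5035, -0.2894, 0.2495]
orientation: [-0.288, 0.608, 0.696, 0.252]
force: [-0.5, -0.2, 0.1]
width: 0.0598
time_s: 51.65
tool_pos: [0.4791, -0.1094, 0.3252]
orientation: [0.002, 0.658, 0.753, -0.001]
force: [-0.4, -0.6, 0.2]
width: 0.0595
time_s: 52.45
tool_pos: [0.456, -0.3036, 0.4525]
orientation: [0.002, 0.708, 0.706, -0.0]
force: [1.1, 0.1, 0.7]
width: 0.0852
t 52.45 grasp [ 456.4 -304.1  297.5] roll -0.2 yaw -0.003 pitch 0.003 w 85.2 F [1.1 0.1 0.7] q [-0.65 -0.04  1.28 -0.    1.9  -2.22]
```

View pics/w7.png

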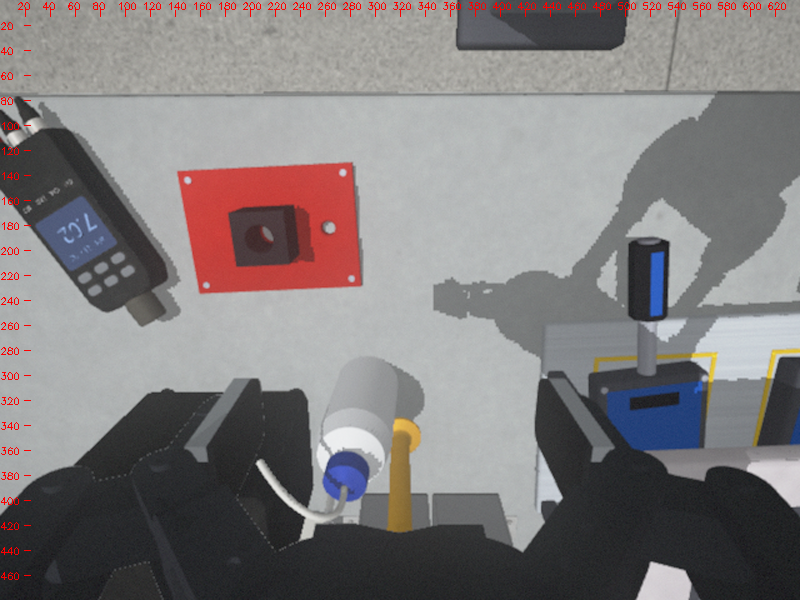

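Right cassette blue up. Cover 2's plate corners are (178,171), (353,162), (362,285) and (201,293), with the pin hole at (329,228) on the +y side.

```bash
python3 - <<'E'
from h import *
c=load("wrist",7);f=lambda u,z:ray(c,(u[0]/1.25,u[1]/1.25),z)
P=np.array([f(u,.008) for u in [(178,171),(353,162),(362,285),(201,293)]]);print(P.round(4),P.mean(0).round(4))
for a,b in [(0,1),(3,2)]: print("yaw y-edge",-np.arctan2(P[b][0]-P[a][0],P[b][1]-P[a][1]))
for a,b in [(0,3),(1,2)]: print("yaw x-edge",np.arctan2(P[b][1]-P[a][1],P[b][0]-P[a][0]))
h=f((329,228),.008);print("pin hole",h)
H=np.array([f(u,.048) for u in [(231,211),(294,206),(299,262),(236,267)]]);print("hubtop",H.mean(0).round(4),H.round(4))
p=f((648,282),.081);print("R handle",p, f((639,378),.081))
# red mask check
hsv=cv2.cvtColor(c["image"],cv2.COLOR_RGB2HSV);m=((hsv[:,:,1]>150)&((hsv[:,:,0]<8)|(hsv[:,:,0]>172))&(hsv[:,:,2]>80)).astype(np.uint8)
k=max(cv2.findContours(m,0,2)[0],key=cv2.contourArea);W=np.array([ray(c,q[0],.008)[:2]*1000 for q in k],np.float32);print(cv2.minAreaRect(W))
E
```

```text
[[ 0.3983 -0.4949  0.008 ]
 [ 0.3913 -0.344   0.008 ]
 [ 0.5007 -0.3393  0.008 ]
 [ 0.5082 -0.4893  0.008 ]] [ 0.4496 -0.4169  0.008 ]
yaw y-edge 0.046283244517458
yaw y-edge 0.049703535756253456
yaw x-edge 0.050238672648033715
yaw x-edge 0.043446377278268014
pin hole [ 0.44778879 -0.3672405   0.008     ]
hubtop [ 0.4485 -0.4133  0.048 ] [[ 0.4275 -0.4385  0.048 ]
 [ 0.4237 -0.388   0.048 ]
 [ 0.4693 -0.3871  0.048 ]
 [ 0.4734 -0.4395  0.048 ]]
R handle [ 0.47752216 -0.11597717  0.081     ] [ 0.55828588 -0.1106516   0.081     ]
((449.5819396972656, -418.1872863769531), (109.08406829833984, 149.81790161132812), 2.5962460041046143)
```

```bash
python3 -m inch '[[0,0,-0.2,46,12,-10,0],[0,0,0,46,12,-10,0],[0,0,0,46,12,-10,0],[0,0,0,46,12,-10,0],[0,0,0,46,12,-8,0],[0,0,0,46,12,0,0],[0,0,0,46,12,0,0],[0,0,0,46,10,0,0]]' && python3 -m inch '[[0,0,-2.5,0,0,0,0],[0,0,0,0,0,0,0],[0,0,0,0,0,0,0],[0,0,0,0,0,0,0],[0,0,0,0,0,0,0],[0,0,0,0,0,0,0],[0,0,0,0,0,0,0],[0,0,0,0,0,0,0]]'
python3 - <<'E'
from h import *
rep();c=cam("wrist",8);crop(c,0,0,640,480,1.25,"pics/w8.png")
E
```

```text
time_s: 53.35
tool_pos: [0.5489, 0.071, 0.4968]
orientation: [-0.001, 0.705, 0.71, -0.0]
force: [0.3, -0.5, -0.6]
width: 0.0856
time_s: 54.15
tool_pos: [0.5492, 0.0674, 0.4977]
orientation: [0.0, 0.69, 0.724, 0.0]
force: [0.0, 0.5, 0.3]
width: 0.0857
t 54.15 grasp [549.2  67.5 342.7] roll 0.0 yaw 0.048 pitch 0.0 w 85.7 F [0.  0.5 0.3] q [ 0.06  0.    1.15  0.    1.98 -1.56]
```

View pics/w8.png

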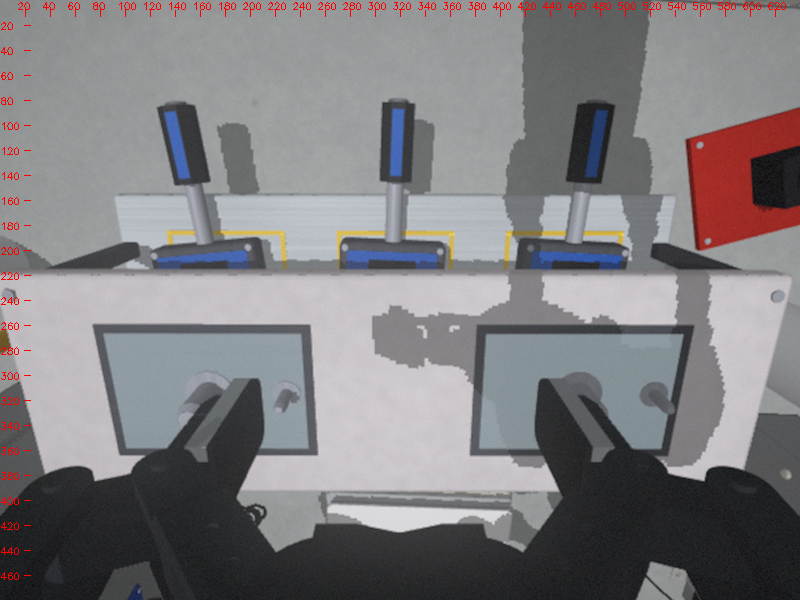

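All three cassettes are blue up. The collars are at R (207,392) for the shaft and (285,392) for the pin, and at L (580,392) and (654,393). The frame corners give a second check.

```bash
python3 - <<'E'
from h import *
c=load("wrist",8);f=lambda u,z=.193:ray(c,(u[0]/1.25,u[1]/1.25),z)
for n,u in dict(shR=(207,392),piR=(285.5,392),shL=(580,392),piL=(654,393)).items(): print(n,f(u).round(4))
for n,q in dict(R=[(94,325),(310,325),(318,455),(122,455)],L=[(477,325),(693,325),(668,455),(470,455)]).items():
    P=np.array([f(u) for u in q]);print(n,P.mean(0).round(4),P.round(3)[:,:2].tolist())
print("shelf front",f((20,272)),f((780,272)),"mid",f((400,272)), "back",f((45,490)),f((735,490)))
print("bay yaw etc R front",f((169,232),.055),f((285,232),.055),f((506,232),.055),f((622,232),.055))
for n,a,b in [("R",(172,112),(183,177)),("M",(396,104),(396,176)),("L",(601,110),(594,176))]:
    p,q=f(a,.081),f(b,.081);m=(p+q)/2;y=np.arctan2(q[1]-p[1],q[0]-p[0]);print(n,m.round(4),y.round(3),"ctr",(m[:2]+.13*np.array([np.cos(y),np.sin(y)])).round(4))
im=c["image"][240:340,60:600,::-1]
cv2.imwrite("pics/w8b.png",np.vstack([cv2.resize(c["image"][255:375,60:270,::-1],None,fx=3.6,fy=3.6,interpolation=2)[:,:760],]))
E
```

```text
shR [ 0.632  -0.0551  0.193 ]
piR [ 0.6295 -0.0034  0.193 ]
shL [0.6201 0.1904 0.193 ]
piL [0.6185 0.2392 0.193 ]
R [ 0.6326 -0.0523  0.193 ] [[0.588, -0.123], [0.581, 0.013], [0.677, 0.018], [0.684, -0.117]]
L [0.621  0.1883 0.193 ] [[0.576, 0.118], [0.57, 0.254], [0.665, 0.259], [0.672, 0.123]]
shelf front [ 0.55546494 -0.16264307  0.193     ] [0.5332991  0.29829269 0.193     ] mid [0.5443701  0.06807268 0.193     ] back [ 0.71576413 -0.17569039  0.193     ] [0.69192184 0.31255025 0.193     ]
bay yaw etc R front [ 0.55318333 -0.13689981  0.055     ] [ 0.54824167 -0.03389424  0.055     ] [0.5388357  0.16216678 0.055     ] [0.53390321 0.26498105 0.055     ]
R [ 0.4785 -0.1107  0.081 ] 0.085 ctr [ 0.6081 -0.0997]
M [0.4671 0.0613 0.081 ] 0.046 ctr [0.5969 0.0672]
L [0.4617 0.2198 0.081 ] 0.062 ctr [0.5914 0.2279]
```

```bash
python3 -m inch '[[0,0,0,-45,-11,0,0],[0,0,0,-45,-11,0,0],[0,0,0,-45,-11,0,0],[0,0,0,-45,-11,0,0],[0,0,0,-45,-11,0,0],[0,0,0,-45,-11,0,0],[0,0,0,-45,-11,0,0],[0,0,0,-45,-11,0,0]]' && python3 -m inch '[[0,0,0,-40,-11,0,0],[0,0,0,-40,-11,0,0],[0,0,0,-39,-12,20,0],[0,0,0,0,0,40,0],[0,0,0,0,0,40,0],[0,0,0,0,0,40,0],[0,0,0,0,0,40,0],[0,0,0,0,0,0,0]]'
python3 - <<'E'
from h import *
rep((449.5,-417,32));c=cam("wrist",9)
f=lambda u,z:ray(c,u,z)
hsv=cv2.cvtColor(c["image"],cv2.COLOR_RGB2HSV);m=((hsv[:,:,1]>150)&((hsv[:,:,0]<8)|(hsv[:,:,0]>172))&(hsv[:,:,2]>80)).astype(np.uint8)
k=max(cv2.findContours(m,0,2)[0],key=cv2.contourArea);W=np.array([ray(c,q[0],.008)[:2]*1000 for q in k],np.float32);print(cv2.minAreaRect(W));crop(c,0,0,640,480,1.25,"pics/w9.png")
E
```

```text
time_s: 55.0
tool_pos: [0.4781, -0.2979, 0.4978]
orientation: [0.0, 0.69, 0.724, 0.0]
force: [1.3, -0.2, 0.4]
width: 0.0852
time_s: 55.8
tool_pos: [0.4498, -0.4158, 0.3096]
orientation: [-0.007, 0.69, 0.724, 0.0]
force: [0.6, -0.1, -0.4]
width: 0.0854
t 55.8 grasp [ 448.4 -414.4  154.6] roll 0.5 yaw 0.049 pitch -0.009 w 85.4 F [ 0.6 -0.1 -0.4] q [-0.8   0.13  1.35  0.    1.67 -2.42]
shift needed, tool mm [ -3.9   2.1 122.6]
((449.65423583984375, -417.8726806640625), (109.62542724609375, 150.08799743652344), 2.7195868492126465)
```

View pics/w9.png

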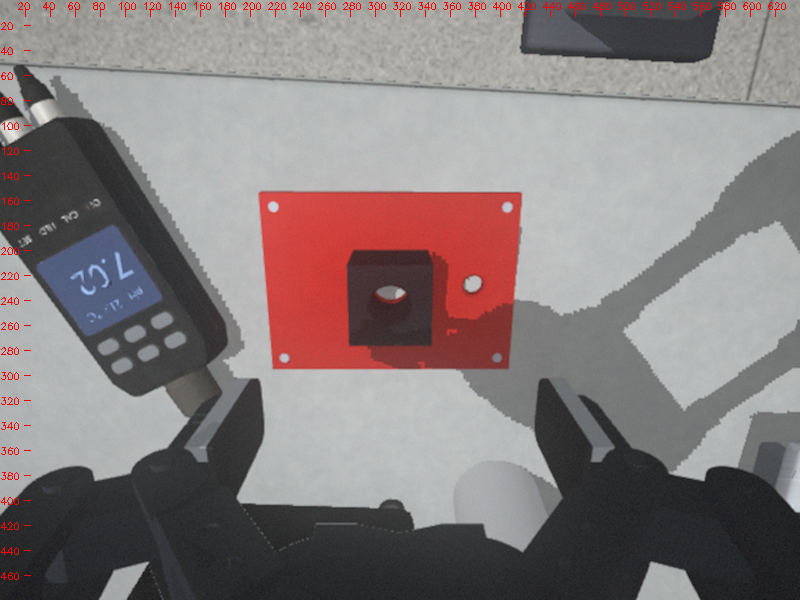

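Cover 2 is unmoved, hub at (390,298), fingers straddling it along y. Descend and grip.

```bash
python3 -m inch '[[0,0,0,-2,1,0,0],[0,0,0,-2,1,0,0],[0,0,0,0,0,25,0],[0,0,0,0,0,25,0],[0,0,0,0,0,25,0],[0,0,0,0,0,25,0],[0,0,0,0,0,15,0],[0,0,0,0,0,0,0]]' && python3 -c "from h import *;rep((449.5,-417.3,32))"
```

```text
time_s: 56.65
tool_pos: [0.4529, -0.4205, 0.2016]
orientation: [-0.001, 0.69, 0.724, 0.0]
force: [-0.7, -0.0, -0.4]
width: 0.0856
t 56.65 grasp [ 452.6 -420.2   46.6] roll 0.1 yaw 0.049 pitch -0.001 w 85.6 F [-0.7 -0.  -0.4] q [-0.8   0.19  1.48 -0.    1.47 -2.42]
shift needed, tool mm [ 3.1 -3.  14.6]
```

```bash
python3 -m inch '[[0,0,0,3.1,-3,0,0],[0,0,0,0,0,7,0],[0,0,0,0,0,7.6,0],[0,0,0,0,0,0,0],[0,0,0,0,0,0,0],[0,0,0,0,0,0,0],[0,0,0,0,0,0,0],[0,0,0,0,0,0,0]]' && python3 -c "from h import *;rep((449.5,-417.3,32))" && python3 -m inch '[[0,0,0,0,0,0,0.1],[0,0,0,0,0,0,0.2],[0,0,0,0,0,0,0.3],[0,0,0,0,0,0,0.5],[0,0,0,0,0,0,0.7],[0,0,0,0,0,0,1],[0,0,0,0,0,0,1],[0,0,0,0,0,0,1]]' 120
python3 - <<'E'
from h import *
rep((449.5,-417.3,32))
c=cam("wrist",10);hsv=cv2.cvtColor(c["image"],cv2.COLOR_RGB2HSV);m=((hsv[:,:,1]>150)&((hsv[:,:,0]<8)|(hsv[:,:,0]>172))&(hsv[:,:,2]>60)).astype(np.uint8)
k=max(cv2.findContours(m,0,2)[0],key=cv2.contourArea);W=np.array([ray(c,q[0],.008)[:2]*1000 for q in k],np.float32);s,M=st()
t=(W-s["tool_pos"][:2]*1000)@M[:2,:2];print("in tool frame: x",t[:,0].min(),t[:,0].max(),"front edge y",np.percentile(t[:,1],[0,2,10]))
print(cv2.minAreaRect(t.astype(np.float32)))
E
```

```text
time_s: 57.45
tool_pos: [0.4498, -0.4176, 0.1883]
orientation: [0.0, 0.69, 0.724, -0.0]
force: [0.6, 0.3, 0.4]
width: 0.0852
t 57.45 grasp [ 449.9 -417.7   33.3] roll -0.0 yaw 0.049 pitch 0.0 w 85.2 F [0.6 0.3 0.4] q [-0.8   0.19  1.51  0.    1.44 -2.42]
shift needed, tool mm [ 0.4 -0.4  1.3]
time_s: 58.25
tool_pos: [0.4499, -0.4177, 0.1884]
orientation: [0.0, 0.69, 0.724, -0.0]
force: [-1.3, -0.8, 3.3]
width: 0.0426
t 58.25 grasp [ 450.  -417.8   33.4] roll -0.0 yaw 0.049 pitch 0.001 w 42.6 F [-1.3 -0.8  3.3] q [-0.8   0.19  1.51  0.    1.44 -2.42]
shift needed, tool mm [ 0.5 -0.4  1.4]
in tool frame: x -75.29646935728226 75.80593904036844 front edge y [-55.30465098 -55.30354771 -54.90375143]
((0.2542724609375, -11.904468536376953), (151.09722900390625, 86.79075622558594), 0.004708670079708099)
```

Plate centred in the jaws within 0.5 mm. Lift and carry it over the right shaft.

```bash
python3 -m inch '[[0,0,0,0,0,-10,1],[0,0,0,0,0,-36,1],[0,0,0,0,0,-38,1],[0,0,0,0,0,-38,1],[0,0,0,0,0,-38,1],[0,0,0,0,0,-38,1],[0,0,0,0,0,-38,1],[0,0,0,0,0,-30,1]]' && python3 -c "from h import *;rep()" && python3 -m inch '[[0,0,0,20,11,0,1],[0,0,0,35,19,0,1],[0,0,0,35,19,0,1],[0,0,0,35,20,0,1],[0,0,0,35,20,0,1],[0,0,0,35,20,0,1],[0,0,0,35,20,0,1],[0,0,0,35,20,0,1]]' && python3 -m inch '[[0,0,0,35,20,0,1],[0,0,0,35,20,0,1],[0,0,0,15,10,0,1],[0,0,0,0,0,0,1],[0,0,0,0,0,0,1],[0,0,0,0,0,0,1],[0,0,0,0,0,0,1],[0,0,0,0,0,0,1]]' && python3 -c "from h import *;rep((632.2,-52.5,227))"
```

```text
time_s: 59.1
tool_pos: [0.4495, -0.4172, 0.4565]
orientation: [0.0, 0.69, 0.724, -0.0]
force: [1.5, -0.7, -2.0]
width: 0.0426
t 59.1 grasp [ 449.6 -417.3  301.5] roll -0.0 yaw 0.049 pitch 0.001 w 42.6 F [ 1.5 -0.7 -2. ] q [-0.8   0.14  1.08 -0.    1.92 -2.42]
time_s: 59.9
tool_pos: [0.5861, -0.144, 0.4536]
orientation: [-0.001, 0.69, 0.724, -0.0]
force: [0.7, -0.4, -2.4]
width: 0.0422
time_s: 60.7
tool_pos: [0.6311, -0.0594, 0.4543]
orientation: [0.0, 0.69, 0.724, 0.0]
force: [-0.5, -0.5, -1.5]
width: 0.0423
t 60.7 grasp [631.1 -59.4 299.3] roll -0.0 yaw 0.047 pitch 0.0 w 42.3 F [-0.5 -0.5 -1.5] q [-0.15  0.2   1.02 -0.    1.92 -1.77]
shift needed, tool mm [ 6.9  1.4 72.3]
```

```bash
python3 -m inch '[[0,0,0,3.5,0.7,0,1],[0,0,0,3.4,0.7,0,1],[0,0,0,0,0,10,1],[0,0,0,0,0,10,1],[0,0,0,0,0,10,1],[0,0,0,0,0,4,1],[0,0,0,0,0,0,1],[0,0,0,0,0,0,1]]' 
cat >> h.py <<'E'
def plate(tag,dz=.147):
    c=cam("wrist",tag);s,M=st();hsv=cv2.cvtColor(c["image"],cv2.COLOR_RGB2HSV);m=((hsv[:,:,1]>150)&((hsv[:,:,0]<8)|(hsv[:,:,0]>172))&(hsv[:,:,2]>50)).astype(np.uint8)
    k=max(cv2.findContours(m,0,2)[0],key=cv2.contourArea)
    W=np.array([ray(c,q[0],s["tool_pos"][2]-.1804)[:2]*1000 for q in k],np.float32)
    t=(W-s["tool_pos"][:2]*1000)@M[:2,:2];print("plate in tool: x",t[:,0].min().round(1),t[:,0].max().round(1),"y",np.percentile(t[:,1],[0,2,10]).round(1),np.round(cv2.minAreaRect(t.astype(np.float32))[2],2))
E
python3 - <<'E'
from h import *
rep((632.2,-52.5,226.4));plate(11)
c=cam("scene",11);crop(c,270,150,430,260,4.9,"pics/s11.png")
E
```

```text
time_s: 61.5
tool_pos: [0.6325, -0.0513, 0.4201]
orientation: [0.0, 0.69, 0.724, 0.0]
force: [-0.4, 0.5, -2.2]
width: 0.0429
t 61.5 grasp [632.5 -51.3 265.1] roll -0.0 yaw 0.049 pitch 0.0 w 42.9 F [-0.4  0.5 -2.2] q [-0.13  0.19  1.09  0.    1.86 -1.75]
shift needed, tool mm [-1.1 -0.4 38.7]
plate in tool: x -74.9 75.6 y [-55.5 -55.1 -55.1] 89.83
```

View pics/s11.png

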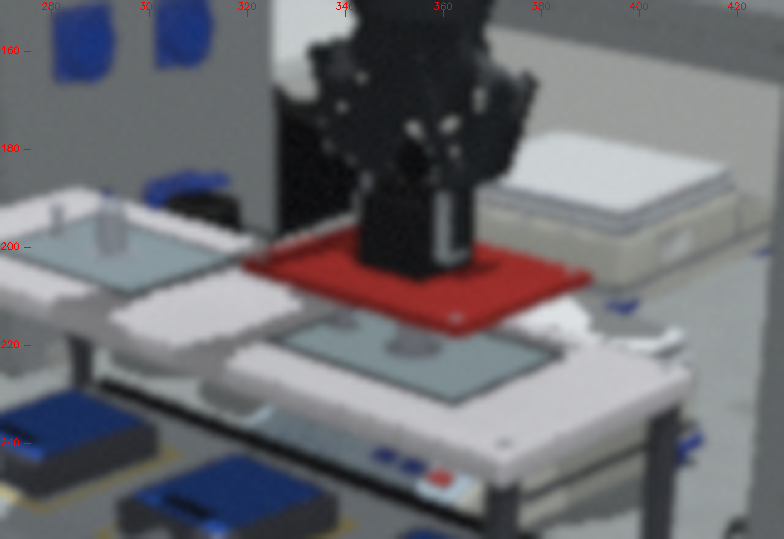

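Plate level just above the right shaft. Descend in stages, watching the force.

```bash
python3 -m inch '[[0,0,0,-1.1,-0.4,0,1],[0,0,0,0,0,0,1],[0,0,0,0,0,3,1],[0,0,0,0,0,3,1],[0,0,0,0,0,3,1],[0,0,0,0,0,3,1],[0,0,0,0,0,0,1],[0,0,0,0,0,0,1]]' && python3 -c "from h import *;rep((632.2,-52.5,226.4));s,M=st();print(s['ft_torque'])"
```

```text
time_s: 62.4
tool_pos: [0.6322, -0.0524, 0.4078]
orientation: [-0.0, 0.69, 0.724, -0.0]
force: [-0.1, -0.3, -1.9]
width: 0.0421
t 62.4 grasp [632.1 -52.4 252.8] roll 0.0 yaw 0.049 pitch -0.0 w 42.1 F [-0.1 -0.3 -1.9] q [-0.14  0.19  1.12 -0.    1.83 -1.76]
shift needed, tool mm [-0.1  0.1 26.4]
[-0.00364542 -0.01740653  0.03144187]
```

```bash
python3 -m inch '[[0,0,0,0,0,2.5,1],[0,0,0,0,0,2.5,1],[0,0,0,0,0,2.5,1],[0,0,0,0,0,2.5,1],[0,0,0,0,0,2.5,1],[0,0,0,0,0,1.5,1],[0,0,0,0,0,0,1],[0,0,0,0,0,0,1]]' && python3 -c "from h import *;rep((632.2,-52.5,226.4))"
```

```text
time_s: 63.2
tool_pos: [0.6322, -0.0525, 0.394]
orientation: [0.0, 0.69, 0.724, 0.0]
force: [0.1, -0.6, -2.3]
width: 0.0423
t 63.2 grasp [632.2 -52.5 239. ] roll 0.0 yaw 0.049 pitch 0.0 w 42.3 F [ 0.1 -0.6 -2.3] q [-0.14  0.18  1.15  0.    1.81 -1.76]
shift needed, tool mm [-0.   0.  12.6]
```

Pin is engaging with no side force. Final 12 mm.

```bash
python3 -m inch '[[0,0,0,0,0,2.5,1],[0,0,0,0,0,2.5,1],[0,0,0,0,0,2.5,1],[0,0,0,0,0,2.5,1],[0,0,0,0,0,1.5,1],[0,0,0,0,0,0.5,1],[0,0,0,0,0,0,1],[0,0,0,0,0,0,1]]' && python3 -c "from h import *;rep((632.2,-52.5,226.4))"
```

```text
time_s: 64.0
tool_pos: [0.6322, -0.0524, 0.3822]
orientation: [0.0, 0.69, 0.724, 0.0]
force: [0.5, -0.6, -2.0]
width: 0.0426
t 64.0 grasp [632.2 -52.4 227.2] roll -0.0 yaw 0.049 pitch 0.0 w 42.6 F [ 0.5 -0.6 -2. ] q [-0.14  0.18  1.17  0.    1.79 -1.76]
shift needed, tool mm [-0.1 -0.   0.8]
```

```bash
python3 -m inch '[[0,0,0,0,0,0.5,1],[0,0,0,0,0,0.3,1],[0,0,0,0,0,0.3,1],[0,0,0,0,0,0,1],[0,0,0,0,0,0,1],[0,0,0,0,0,0,1],[0,0,0,0,0,0,1],[0,0,0,0,0,0,1]]' && python3 -c "from h import *;rep((632.2,-52.5,226.4));plate(12)"
```

```text
time_s: 64.8
tool_pos: [0.6321, -0.0524, 0.3815]
orientation: [0.0, 0.69, 0.724, 0.0]
force: [-1.5, 0.3, 4.6]
width: 0.0424
t 64.8 grasp [632.3 -52.5 226.5] roll -0.0 yaw 0.049 pitch 0.001 w 42.4 F [-1.5  0.3  4.6] q [-0.14  0.18  1.17  0.    1.79 -1.76]
shift needed, tool mm [-0.  -0.1  0.1]
plate in tool: x -75.2 75.8 y [-55.3 -54.9 -54.9] 89.83
```

Seated, contact force 4.6 N. Release, back off, go look at cover 1.

```bash
python3 -m inch '[[0,0,0,0,0,0,0.8],[0,0,0,0,0,0,0.5],[0,0,0,0,0,0,0.3],[0,0,0,0,0,0,0],[0,0,0,0,0,0,0],[0,0,0,0,0,0,0],[0,0,0,0,0,-10,0],[0,0,0,0,0,-15,0]]' && python3 -m inch '[[0,0,0,0,0,-20,0],[0,0,0,0,0,-25,0],[0,0,0,0,0,-25,0],[0,0,0,41,-16,0,0],[0,0,0,41,-16,0,0],[0,0,0,41,-16,0,0],[0,0,0,41,-16,0,0],[0,0,0,41,-16,0,0]]' && python3 -m inch '[[0,0,0,41,-16,0,0],[0,0,0,41,-16,0,0],[0,0,0,41,-16,0,0],[0,0,0,41,-16,0,0],[0,0,0,41,-16,0,0],[0,0,0,0,0,0,0],[0,0,0,0,0,0,0],[0,0,0,0,0,0,0]]'
python3 - <<'E'
from h import *
rep()
c=cam("wrist",13);hsv=cv2.cvtColor(c["image"],cv2.COLOR_RGB2HSV);m=((hsv[:,:,1]>150)&((hsv[:,:,0]<8)|(hsv[:,:,0]>172))&(hsv[:,:,2]>50)).astype(np.uint8)
for k in cv2.findContours(m,0,2)[0]:
    if cv2.contourArea(k)>1500:
        W=np.array([ray(c,q[0],.008)[:2]*1000 for q in k],np.float32);print(cv2.minAreaRect(W),"z=.201:",cv2.minAreaRect(np.array([ray(c,q[0],.201)[:2]*1000 for q in k],np.float32)))
crop(c,0,0,640,480,1.25,"pics/w13.png");cam("scene",13)
E
```

```text
time_s: 65.65
tool_pos: [0.6322, -0.0524, 0.4054]
orientation: [-0.001, 0.69, 0.724, -0.001]
force: [0.1, 0.4, -0.6]
width: 0.0855
time_s: 66.45
tool_pos: [0.5412, 0.1497, 0.477]
orientation: [0.0, 0.69, 0.724, 0.001]
force: [0.5, 0.8, -0.3]
width: 0.0853
time_s: 67.25
tool_pos: [0.4528, 0.3486, 0.4765]
orientation: [0.0, 0.69, 0.724, 0.0]
force: [0.1, -0.8, 0.2]
width: 0.0855
t 67.25 grasp [452.9 348.5 321.5] roll -0.0 yaw 0.048 pitch 0.001 w 85.5 F [ 0.1 -0.8  0.2] q [ 0.6   0.04  1.16 -0.    1.94 -1.02]
((479.037353515625, 422.03375244140625), (109.38375854492188, 148.88536071777344), 18.40339469909668) z=.201: ((434.1505126953125, 388.3990783691406), (61.31047821044922, 83.45143127441406), 18.403371810913086)
```

View pics/w13.png

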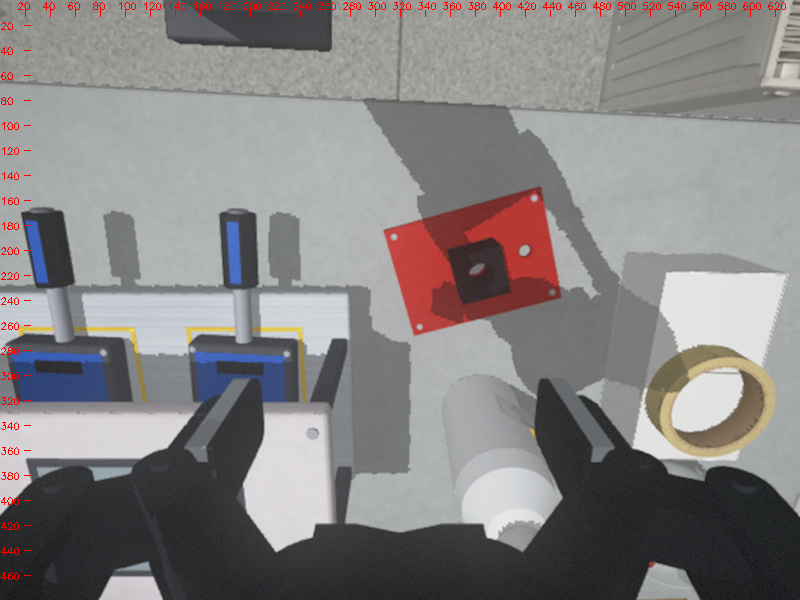

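Cover 1 is at (479,422) mm, yaw 18.4°, pin hole on its +y side (525,250). Approach.

```bash
python3 -m inch '[[0,0,0,36,15,0,0],[0,0,0,36.2,14.7,0,0],[0,0,-7.82,0,0,0,0],[0,0,-7.82,0,0,0,0],[0,0,0,0,0,40,0],[0,0,0,0,0,40,0],[0,0,0,0,0,40,0],[0,0,0,0,0,0,0]]' && python3 -m inch '[[0,0,0,0,0,30,0],[0,0,0,0,0,0,0],[0,0,0,0,0,0,0],[0,0,0,0,0,0,0],[0,0,0,0,0,0,0],[0,0,0,0,0,0,0],[0,0,0,0,0,0,0],[0,0,0,0,0,0,0]]'
python3 - <<'E'
from h import *
c=cam("wrist",14);hsv=cv2.cvtColor(c["image"],cv2.COLOR_RGB2HSV);m=((hsv[:,:,1]>150)&((hsv[:,:,0]<8)|(hsv[:,:,0]>172))&(hsv[:,:,2]>50)).astype(np.uint8)
k=max(cv2.findContours(m,0,2)[0],key=cv2.contourArea)
W=np.array([ray(c,q[0],.008)[:2]*1000 for q in k],np.float32);r=cv2.minAreaRect(W);print(r,np.radians(r[2]))
rep((*r[0],33.4))
E
```

```text
time_s: 68.15
tool_pos: [0.4787, 0.4212, 0.3476]
orientation: [-0.002, 0.586, 0.811, -0.007]
force: [0.1, -0.5, -1.6]
width: 0.0853
time_s: 68.95
tool_pos: [0.4785, 0.4229, 0.3262]
orientation: [0.0, 0.585, 0.811, 0.0]
force: [0.7, -0.1, -0.0]
width: 0.0855
((479.6656799316406, 422.10150146484375), (109.37661743164062, 149.74977111816406), 18.429649353027344) 0.3216580611983699
t 69.0 grasp [478.5 422.9 171. ] roll -0.0 yaw 0.322 pitch -0.0 w 85.7 F [ 0.7 -0.2  0. ] q [ 0.67  0.19  1.26  0.    1.69 -1.22]
shift needed, tool mm [ -1.1   0.9 137.6]
```

```bash
python3 -m inch '[[0,0,0,-1.1,0.9,0,0],[0,0,0,0,0,28,0],[0,0,0,0,0,28,0],[0,0,0,0,0,28,0],[0,0,0,0,0,28,0],[0,0,0,0,0,16,0],[0,0,0,0,0,9.6,0],[0,0,0,0,0,0,0]]' && python3 -m inch '[[0,0,0,0,0,0,0],[0,0,0,0,0,0,0],[0,0,0,0,0,0,0.1],[0,0,0,0,0,0,0.3],[0,0,0,0,0,0,0.6],[0,0,0,0,0,0,1],[0,0,0,0,0,0,1],[0,0,0,0,0,0,1]]' 120
python3 -c "from h import *;rep((479.6,422.1,33.4));plate(15)"
```

```text
time_s: 69.8
tool_pos: [0.4796, 0.4219, 0.1871]
orientation: [-0.0, 0.585, 0.811, -0.001]
force: [0.3, -0.5, 0.4]
width: 0.0851
time_s: 70.6
tool_pos: [0.48, 0.4222, 0.1891]
orientation: [0.0, 0.585, 0.811, 0.001]
force: [0.4, -0.5, 4.0]
width: 0.0426
t 70.6 grasp [480.1 422.3  34.1] roll 0.0 yaw 0.322 pitch 0.001 w 42.6 F [ 0.4 -0.5  4. ] q [ 0.67  0.26  1.43 -0.    1.45 -1.22]
shift needed, tool mm [-0.  -0.6  0.7]
plate in tool: x -74.8 75.5 y [-55.9 -55.5 -55.1] 0.01
```

```bash
python3 -m inch '[[0,0,0,0,0,-10,1],[0,0,0,0,0,-36,1],[0,0,0,0,0,-38,1],[0,0,0,0,0,-38,1],[0,0,0,0,0,-38,1],[0,0,0,0,0,-38,1],[0,0,0,0,0,-38,1],[0,0,0,0,0,-30,1]]' && python3 -m inch '[[0,0,7.82,0,0,0,1],[0,0,7.82,0,0,0,1],[0,0,0,-30,16,0,1],[0,0,0,-42,22.6,0,1],[0,0,0,-42,22.6,0,1],[0,0,0,-42,22.6,0,1],[0,0,0,-42,22.6,0,1],[0,0,0,-42,22.6,0,1]]' && python3 -m inch '[[0,0,0,0,0,0,1],[0,0,0,0,0,0,1],[0,0,0,0,0,0,1],[0,0,0,0,0,0,1],[0,0,0,0,0,0,1],[0,0,0,0,0,0,1],[0,0,0,0,0,0,1],[0,0,0,0,0,0,1]]' && python3 -c "from h import *;rep((620.6,187.9,227.1));plate(16)"
```

```text
time_s: 71.45
tool_pos: [0.4794, 0.4219, 0.4564]
orientation: [0.0, 0.585, 0.811, 0.0]
force: [0.8, 0.7, -1.9]
width: 0.0424
time_s: 72.25
tool_pos: [0.6209, 0.1869, 0.4534]
orientation: [-0.001, 0.69, 0.724, -0.001]
force: [1.0, -1.0, -3.4]
width: 0.0425
time_s: 73.05
tool_pos: [0.6201, 0.189, 0.4544]
orientation: [0.0, 0.689, 0.724, 0.0]
force: [-0.7, -0.5, -2.3]
width: 0.0427
t 73.05 grasp [620.1 189.  299.4] roll 0.0 yaw 0.049 pitch 0.0 w 42.7 F [-0.7 -0.5 -2.3] q [ 0.24  0.24  0.97  0.    1.93 -1.38]
shift needed, tool mm [-1.1  0.4 72.3]
plate in tool: x -74.7 75.6 y [-55.8 -55.4 -55.4] 89.81
```

```bash
python3 -m inch '[[0,0,0,-1.7,0.8,0,1],[0,0,0,0,0,10,1],[0,0,0,0,0,10,1],[0,0,0,0,0,10,1],[0,0,0,0,0,4,1],[0,0,0,0,0,0,1],[0,0,0,0,0,0,1],[0,0,0,0,0,0,1]]' && python3 -c "from h import *;rep((621,187.3,227.1))" && python3 -m inch '[[0,0,0,0,0,3,1],[0,0,0,0,0,3,1],[0,0,0,0,0,3,1],[0,0,0,0,0,3,1],[0,0,0,0,0,0,1],[0,0,0,0,0,0,1],[0,0,0,0,0,0,1],[0,0,0,0,0,0,1]]' && python3 -c "from h import *;rep((621,187.3,227.1))"
```

```text
time_s: 73.9
tool_pos: [0.6211, 0.187, 0.421]
orientation: [0.0, 0.69, 0.724, 0.0]
force: [-0.0, -0.7, -2.4]
width: 0.0426
t 73.9 grasp [621.3 187.  266. ] roll 0.0 yaw 0.049 pitch 0.001 w 42.6 F [-0.  -0.7 -2.4] q [ 0.24  0.23  1.05 -0.    1.86 -1.38]
shift needed, tool mm [ 0.3 -0.3 38.9]
time_s: 74.7
tool_pos: [0.6212, 0.187, 0.4086]
orientation: [0.0, 0.69, 0.724, 0.0]
force: [0.4, -0.5, -3.9]
width: 0.0424
t 74.7 grasp [621.2 187.  253.6] roll 0.0 yaw 0.049 pitch 0.0 w 42.4 F [ 0.4 -0.5 -3.9] q [ 0.24  0.23  1.07  0.    1.84 -1.38]
shift needed, tool mm [ 0.3 -0.2 26.5]
```

```bash
python3 -m inch '[[0,0,0,0.3,-0.2,2.5,1],[0,0,0,0,0,2.5,1],[0,0,0,0,0,2.5,1],[0,0,0,0,0,2.5,1],[0,0,0,0,0,2.5,1],[0,0,0,0,0,1.5,1],[0,0,0,0,0,0,1],[0,0,0,0,0,0,1]]' && python3 -c "from h import *;rep((621,187.3,227.1))"
```

```text
time_s: 75.5
tool_pos: [0.621, 0.1873, 0.3943]
orientation: [-0.0, 0.69, 0.724, 0.0]
force: [-0.2, 0.4, -2.5]
width: 0.0425
t 75.5 grasp [621.  187.3 239.3] roll 0.0 yaw 0.049 pitch 0.0 w 42.5 F [-0.2  0.4 -2.5] q [ 0.24  0.22  1.1   0.    1.82 -1.38]
shift needed, tool mm [ 0.   0.  12.2]
```

```bash
python3 -m inch '[[0,0,0,0,0,2.5,1],[0,0,0,0,0,2.5,1],[0,0,0,0,0,2.5,1],[0,0,0,0,0,2,1],[0,0,0,0,0,1.5,1],[0,0,0,0,0,0.5,1],[0,0,0,0,0,0,1],[0,0,0,0,0,0,1]]' && python3 -c "from h import *;rep((621,187.3,227.1))"
```

```text
time_s: 76.3
tool_pos: [0.621, 0.1873, 0.3829]
orientation: [0.0, 0.69, 0.724, 0.0]
force: [0.6, -0.8, -2.4]
width: 0.0429
t 76.3 grasp [621.  187.3 227.9] roll 0.0 yaw 0.049 pitch 0.0 w 42.9 F [ 0.6 -0.8 -2.4] q [ 0.24  0.22  1.13  0.    1.79 -1.38]
shift needed, tool mm [0.  0.  0.8]
```

```bash
python3 -m inch '[[0,0,0,0,0,0.5,1],[0,0,0,0,0,0.3,1],[0,0,0,0,0,0.3,1],[0,0,0,0,0,0,1],[0,0,0,0,0,0,1],[0,0,0,0,0,0,1],[0,0,0,0,0,0,1],[0,0,0,0,0,0,1]]' && python3 -c "from h import *;rep((621,187.3,227.1))" && python3 -m inch '[[0,0,0,0,0,0,0.8],[0,0,0,0,0,0,0.5],[0,0,0,0,0,0,0.3],[0,0,0,0,0,0,0],[0,0,0,0,0,0,0],[0,0,0,0,0,0,0],[0,0,0,0,0,-10,0],[0,0,0,0,0,-15,0]]' && python3 -m inch '[[0,0,0,0,-5,-20,0],[0,0,0,-20,-15,-25,0],[0,0,0,-30,-15,-25,0],[0,0,0,-30,-15,-25,0],[0,0,0,-30,-15,0,0],[0,0,0,-10,-5,0,0],[0,0,0,0,0,0,0],[0,0,0,0,0,0,0]]'
python3 - <<'E'
from h import *
rep();c=cam("wrist",17);hsv=cv2.cvtColor(c["image"],cv2.COLOR_RGB2HSV);m=((hsv[:,:,1]>150)&((hsv[:,:,0]<8)|(hsv[:,:,0]>172))&(hsv[:,:,2]>50)).astype(np.uint8)
for k in cv2.findContours(m,0,2)[0]:
    if cv2.contourArea(k)>1500: print(cv2.minAreaRect(np.array([ray(c,q[0],.201)[:2]*1000 for q in k],np.float32)))
s=cam("scene",17)["image"];a=cv2.resize(s[150:310,190:430,::-1],None,fx=3.3,fy=3.3,interpolation=2)[:,:,:]
b=cv2.resize(c["image"][:,:,::-1],(400,300));b2=cv2.resize(s[:,:,::-1],(400,300))
cv2.imwrite("pics/f.png",np.vstack([cv2.resize(a,(800,300*1))*1,np.hstack([b,b2])]))
E
```

```text
time_s: 77.1
tool_pos: [0.6209, 0.1873, 0.3821]
orientation: [0.0, 0.69, 0.724, 0.0]
force: [-0.9, -0.2, 1.2]
width: 0.0428
t 77.1 grasp [621.  187.3 227.1] roll 0.0 yaw 0.049 pitch 0.001 w 42.8 F [-0.9 -0.2  1.2] q [ 0.24  0.22  1.13  0.    1.79 -1.38]
shift needed, tool mm [-0.  0.  0.]
time_s: 77.9
tool_pos: [0.6209, 0.1873, 0.4063]
orientation: [-0.001, 0.69, 0.724, -0.001]
force: [-0.0, 0.4, 0.5]
width: 0.085
time_s: 78.7
tool_pos: [0.5572, 0.0645, 0.5012]
orientation: [-0.0, 0.69, 0.724, -0.0]
force: [-0.8, 0.3, -0.2]
width: 0.0855
t 78.7 grasp [557.1  64.6 346.2] roll 0.0 yaw 0.049 pitch -0.001 w 85.5 F [-0.8  0.3 -0.2] q [ 0.05  0.03  1.12  0.    1.99 -1.57]
((632.2679443359375, -52.89790344238281), (109.35189056396484, 150.4652099609375), 2.7971227169036865)
((619.2086181640625, 197.06930541992188), (110.87281799316406, 131.4604949951172), 2.7968716621398926)
```

View pics/f.png

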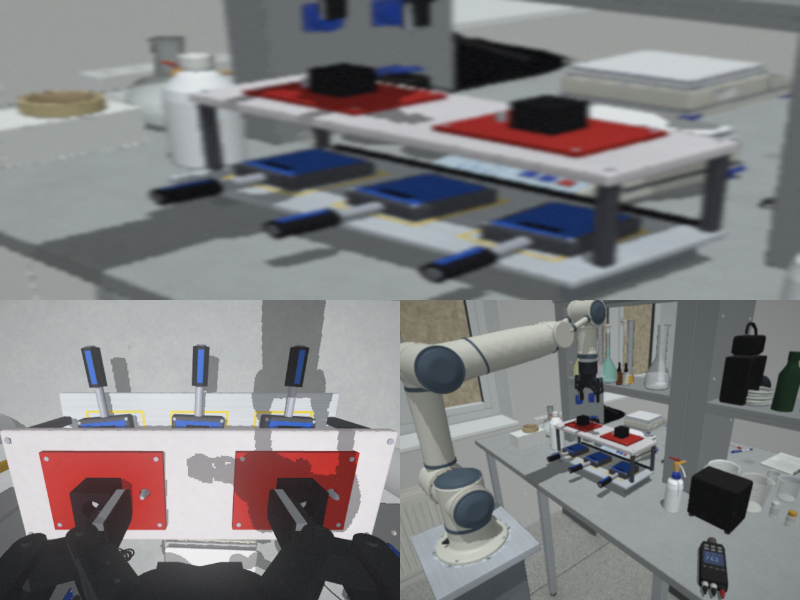

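Both covers lie flat, with the pins showing through their holes, all three cassettes are blue up, and the bottles are in place. Handing in.

```bash
python3 -c "from cell import bot;print(bot.close_job())"
```

```text
the job is handed in; nothing more can be done
None
```

The job is handed in at about 79 s of robot time; no verdict was reported. Each of the three cassettes was turned over in two 90° rolls under the shelf. Both red covers were then lowered over a window's shaft and pin until they touched the shelf.

- **Cassettes:** in the last pictures all three lie flat and blue face up, handles towards you. Measured earlier from above, their centres were about 2, 12 and 16 mm from the bay marks, and within about 0.04 rad of the stand's depth.
- **Covers:** both went down with no noticeable side force until they touched the shelf. In the final check the right cover's outline measured 109 x 150 mm at shelf-top height, within 1 mm of where its shaft was measured.
- **Left cover check:** its outline came out too short (131 instead of 150 mm) because a finger partly hid it. I therefore relied on the grip pose when it touched down, and on the picture, where it looks flush with its pin through the hole.
- **Surroundings:** in the final picture both bottles stand upright and appear to be where they were. The arm stopped clear of everything. I noticed neither a knocked cover nor a slackened grip.

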